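# Back the sample and hold the meter's shutter open

### The arm

A 6-joint arm with a two-finger parallel gripper is mounted at the origin on the work surface. World frame = base frame: x ahead of the robot, y to its left, z up, the work surface at z = 0. Lengths are in mm, angles in rad, forces in N, time in s.
With the tool pointing down it reaches from about 300 to 775 mm from the base axis. Payload 14.6 kg.
Tool frame: the origin (TCP) lies midway between the tips of the shut fingers; the grasp point (between the pads) lies 19 mm behind it; z points along the fingers, y is the direction in which the jaws open and shut (so a half turn about z gives the same grasp; the last joint's range is limited). The gripper opens to 85 mm and grips with 20 to 120 N. Pads are 22 mm wide; open, the fingers measure 114 mm over their backs; the gripper's body (76 mm by 85 mm) begins 54 mm behind the grasp point. The pads swing forward as they close: fully open they stand 13 mm farther back than shut.
Start: joints at [1.22, 0.3, 1.521, -0, 1.321, -0.067], TCP at [154.001, 527.99, 231.281] pointing down, gripper open.
Joint ranges: [-3.03, 3.03], [-0.79, 2.21], [0.23, 2.52], [-1.04, 4.18], [0, 3.07], [-2.55, 2.55]. Speed limits (rad/s): [2.22, 2.22, 2.57, 3.14, 3.14, 3.14].

### API

Orientations are given as a unit quaternion [x, y, z, w].
In Python, from cell import ctrl gives the robot as it stands.
- The arm moves only by the tool apply_moves, never from a script. Its argument "increments" is a list of rows, each a list of 5 numbers: the closure, from 0 (fully open) to 1 (shut), then the shift along the tool's x, y, z in cm, then the turn about the tool's z in rad. In form: [[grip, dx, dy, dz, turn], ...]. A call has 1 to 8 rows; each row is the pose to reach, as a shift and turn from the pose commanded when the call began, along the tool's axes at that moment; what a row does not reach only later rows make up. A row lasts 1/12 s, in which the tool goes at most 41.7 mm and 7.16 degrees, less where a joint would pass 70% of its speed; a pose out of reach is approached as far as the arm can. A call with a gripper value outside its range is refused whole. The fingers move at their own pace and stop on an object; "force" is the grip in N (left out, the last holds). Time passes only in rows, so rows that repeat a pose let the fingers close. It gives the time, the measured TCP pose, the force and the opening at its end, in the units of the state.
- ctrl.get_obs(): the state, without advancing time (a new reading comes with each control period).
- ctrl.read_camera(name): name is "side" or "top"; returns a dict with "color" (400x640x3 uint8, red, green, blue), "fovy" (degrees; the focal length in pixels is half the picture's height over the tangent of half this angle, whatever the lens; pixels are square), "cx", "cy" (the principal point, pixels), "camera_from_world" (4x4, takes a point from world to camera coordinates). Camera axes: x right, y up, looking along -z (the intrinsics and any distortion apply to the point x, -y, -z); pixel columns grow to the right and rows downward; lengths in mm; the calibration is good to about 2 mm. A picture is of the moment at which its call begins. There is no depth.
- ctrl.close_job(): hands the job in, once; it reports no verdict.
Trained networks look in a picture, given as the dict that the camera call returned (one of the last four; its "shot" number tells which), for a name from the list of things; names that differ only in an ending like _2 or _b are one class to them, and where a whole thing is asked for, a point or a joint stands for the part that bears it (a point fixed in the world has none). Each returns a list of dicts, best first, with "confidence" (0 to 1); they miss things now and then, are a little off and sometimes report something else, mostly with a low value. They report only what shows in the picture. A call takes as long as a camera call. They do not tell look-alikes from the thing itself.
- ctrl.trace(label, picture): "mask" (400x640 bool, what is visible of it) and "point" ([column, row] in pixels, amid what is visible of it).
- ctrl.tip_of(label, picture): "point" ([column, row] in pixels: a listed point, or the origin of a listed thing).
The state is a dict: "t": time; "joint_pos": joint angles; "qd": joint speeds; "joint_efforts": joint torques, N m; "tcp_pos": TCP position; "eef_rot": TCP orientation; "wrist_force": force on the tool from outside, world axes, zero at the start; "torque": the same for the moment, N m; "finger_gap": finger opening in mm.
Only numpy, scipy, OpenCV 4.12 (cv2) and the standard library are available. Lean on these libraries where they do the work, as an engineer would, in place of code of your own. Each camera call takes 0.05 s, during which the arm holds its last target.

### The job

Get the glass sample on the reflectance meter ready and open the shutter for its reading: lay the white spacer frame flat on the glass plate, squarely with it and with its window centred over the port, then set the backing tile on the frame, square and centred, face down with its grip upwards. Set both down rather than dropping them, leave the glass plate in its recess and the other things on the bench alone. Then pull the spring-return shutter knob out until the groove on its rod is level with the face of the guide bush, and finish still holding it at that mark: do not let go, the reading is taken while you hold.

Things in the scene. Friction and masses are not known exactly. Their poses are not given: they have to be found in the camera images.
- meter: The reflectance meter: white bench instrument fixed on the bench, 240 mm long (x, front with the knob at -x, back at +x), 180 mm wide (y), deck 100 mm above the bench. Origin at the centre of its underside. On the deck a black stage 116 x 86 mm (long along x) with a ledge 3 mm high all round its edge; behind it, from 60 mm behind the origin, a low console up to 22 mm above the deck.
- port (a point): Centre of the round port (24 mm across) in the stage, at the stage's surface on which the glass plate rests, 108 mm above the bench; 10 mm in front of the meter's centre, 108 mm behind its front face. Axes as the meter: x level from front to back, z up.
- sample_mid (a point): Clear greenish glass sample plate, 100 (x) x 70 (y) x 5 mm, 88 g, lying loose in the stage's recess from the start with 1 mm of play; its top is 5 mm above the stage's surface, 2 mm above the ledge. Point: its centre, half-way up.
- spacer_mid (a point): Spacer frame: flat rigid white plastic, 84 mm (x) by 56 mm (y), 6 mm thick, 30 g, window 64 x 40 mm. Starts flat on the bench, left or right of the meter; fingertips can pick it across its 56 mm. Point: its centre, 3 mm above its underside. Same after half a turn. Well laid: its x along the meter's x within 8 degrees, centred over the port within 8 mm, this point 8 mm above port.
- tile_grip (a point): Backing tile: white ceramic underside in a grey holder 84 (x) x 56 (y) x 10 mm, on top a grip ridge along x, 50 long, 14 wide (y), 22 high; 170 g. Starts face down on the bench on the other side of the meter. Point: mid-ridge, 21 mm above the underside, 11 below the ridge's top. Same after half a turn. Well stacked: x along the meter's x within 8 degrees, over the port within 8 mm, 32 mm above port.
- knob (a point): Centre of the shutter's pull knob, moving with it: plain metal cylinder 22 mm in diameter, 28 mm long, axis level along the meter's x, on a 10 mm rod from a guide bush mid-width in the front face; 76 mm above the bench. When shut it is 48 mm out from the front face, with 26 mm of rod between it and the bush (24 mm across). Axes as the meter. Can be pinched from above across its diameter.
- shutter (a joint): How far the shutter rod is pulled out along the meter's -x, in m: 0 shut (the spring brings it back there), end stop 0.058. At 0.040 the dark groove round the rod, hidden inside while shut, is level with the bush's outer face: that is the mark, good within 4 mm. Spring force 4 N when shut, rising evenly to 9 N at the mark.
- beaker: Empty glass beaker, 68 mm across, 90 mm high, standing on the bench; leave alone. Origin at the centre of its underside.
- oil_bottle: Amber glass sample bottle with a black cap, 56 mm across, 130 mm high, standing on the bench; leave alone. Origin at the centre of its underside.
- weight: Plain steel cylinder weight, 44 mm across, 30 mm high, standing on the bench; leave alone. Origin at the centre of its underside.
Not all that is in view belongs to the job. There is more than one size of the part that bears spacer_mid; the job needs the largest. There is more than one size of the part that bears tile_grip; the job needs the middle-sized.

How it is judged (in metres and radians):
On the way, in this order (a step that is already met when the one before it is completed fails the run):
1. the spacer frame lies flat on the glass sample plate, square and centred over the port, and is let go (horizontal distance between spacer_mid and port below 0.008 m and angle between the x axis of spacer_mid and the x axis of port, either way round below 0.14 rad and z of spacer_mid in the frame of port between 0.0065 and 0.0095 m and angle between spacer_mid's own z axis and vertical below 0.05 rad and contact force between the fingers and spacer below 0.05 N and linear speed of spacer below 0.02 m/s and horizontal distance between sample_mid and port below 0.004 m and z of sample_mid in the frame of port below 0.004 m), for 0.2 s.
2. the backing tile lies flat on the spacer frame, square and centred, and is let go (all of step 1 and horizontal distance between tile_grip and port below 0.008 m and angle between the x axis of tile_grip and the x axis of port, either way round below 0.14 rad and z of tile_grip in the frame of port between 0.0305 and 0.0335 m and angle between tile_grip's own z axis and vertical below 0.05 rad and contact force between the fingers and tile below 0.05 N and linear speed of tile below 0.02 m/s), for 0.2 s.
3. the shutter is pulled out to its mark and held there by the fingers (value of joint shutter between 0.036 and 0.044 m and velocity of joint shutter between -0.01 and 0.01 m/s and contact force between the fingers and shutter above 3 N), for 0.3 s.
At the end, for the whole second after the job is handed in: The fingers hold the shutter still at its mark (40 mm within 4 mm, finger force over 3 N); the glass plate is in its recess, the spacer frame flat on it and the tile flat on the frame, each within 8 mm of the port's centre and 8 degrees of square, both let go (all of step 2 and all of step 3); the arm keeps its last pose, push and grip.
It fails at once if a bystander (beaker, bottle or weight) is moved by more than 15 mm or tipped (distance of any of beaker, oil_bottle, weight from where it was at the start of the episode above 0.015 m or angle between any of beaker, oil_bottle, weight's own z axis and vertical above 0.2 rad).
It fails at once if the spacer frame is dropped (falls free from more than about 10 mm) (contact force between the fingers and spacer below 0.01 N and linear speed of spacer above 0.45 m/s).
It fails at once if the backing tile is dropped (falls free from more than about 10 mm) (contact force between the fingers and tile below 0.01 N and linear speed of tile above 0.45 m/s).
It fails at once if the sample plate is lifted or pushed out of its recess (horizontal distance between sample_mid and port above 0.006 m or z of sample_mid in the frame of port above 0.006 m).
It also fails if it takes over 67 s, if anything falls off the work surface, if the arm or the gripper's body presses on something with over 40 N, if the wrist force passes 120 N, or if a joint passes its speed limit or range.

## Working session

There is one attempt and no reset: what is moved stays moved. The work goes in short steps, Python scripts to look and compute and a tool call to move; the robot and the scene stay as the last step left them, time stands still between calls to the robot, and variables do not carry over. Pictures are saved under pics/ and viewed, and the job is handed in when it is done.

Besides the shell and the picture viewer there is one more tool, called after ">>>" by a JSON object that holds its "op" and its "data", one argument or row to a line. apply_moves: Moves the arm, as the interface text tells. Its arguments: {"type":"object","properties":{"increments":{"type":"array","items":{"type":"array","items":{"type":"number"}}},"force":{"type":"number"}},"required":["increments"]}

```bash
mkdir -p pics; ls
python3 - <<'E'
from cell import ctrl
import cv2,numpy as np
print(ctrl.get_obs())
for n in ("top","side"):
    p=ctrl.read_camera(n)
    cv2.imwrite(f"pics/{n}0.png",cv2.cvtColor(p["color"],cv2.COLOR_RGB2BGR))
    print(n,{k:v for k,v in p.items() if k!="color"})
    for l in ["meter","port","sample_mid","spacer_mid","tile_grip","knob","beaker","oil_bottle","weight"]:
        print(l,[(np.round(d["point"],1).tolist(),round(d["confidence"],2)) for d in ctrl.tip_of(l,p)])
E
```

```text
pics
{'t': 0.0, 'joint_pos': array([ 1.22038615e+00,  3.00442940e-01,  1.52160697e+00, -2.04306224e-05,
        1.32067993e+00, -6.66145051e-02]), 'qd': array([-6.69009705e-05,  9.29033551e-04,  7.78237855e-04,  6.56144241e-04,
        1.80910937e-04, -5.68317106e-04]), 'joint_efforts': array([-3.97352524e-04, -5.43477345e+01, -3.61794949e+01, -5.21960374e-06,
        3.98964359e-03,  1.05003750e-05]), 'tcp_pos': array([153.93366818, 527.77019028, 230.72580598]), 'eef_rot': array([ 1.41419597e-01,  9.89949582e-01, -5.58325191e-04, -1.08019637e-04]), 'wrist_force': array([ 0.39986794, -0.0811743 ,  0.03935606]), 'torque': array([-0.01210473,  0.00143029, -0.03027725]), 'finger_gap': 85.55537725948383}
top {'fovy': 50.539283894387296, 'cx': 323.53345490010526, 'cy': 201.38970596183358, 'camera_from_world': array([[-8.24209823e-02, -9.96588282e-01,  4.31030255e-03,
         7.17974449e+01],
       [ 9.75320565e-01, -7.97716353e-02,  2.05879291e-01,
        -5.49248119e+02],
       [-2.04833049e-01,  2.11727001e-02,  9.78567902e-01,
        -1.27729009e+03],
       [ 0.00000000e+00,  0.0
[... 687 characters left out ...]
559e-01,  7.58461627e-01,
        -2.75524189e+02],
       [-4.16717929e-01, -6.33827586e-01,  6.51620103e-01,
        -7.92021013e+02],
       [ 0.00000000e+00,  0.00000000e+00,  0.00000000e+00,
         1.00000000e+00]]), 'shot': 2}
meter [([364.5, 235.5], 0.58), ([261.1, 175.6], 0.16)]
port [([371.2, 203.8], 0.79)]
sample_mid [([368.8, 202.2], 0.95)]
spacer_mid [([388.9, 327.1], 0.88), ([325.3, 333.8], 0.81), ([419.4, 376.9], 0.67)]
tile_grip [([264.6, 176.0], 0.89), ([219.6, 167.5], 0.67), ([270.9, 207.0], 0.48)]
knob [([328.1, 246.8], 0.48)]
beaker [([309.3, 161.7], 0.88)]
oil_bottle [([466.2, 304.9], 0.73), ([249.1, 153.9], 0.42), ([330.4, 247.7], 0.19)]
weight [([252.9, 152.7], 0.72)]
```

View pics/top0.png

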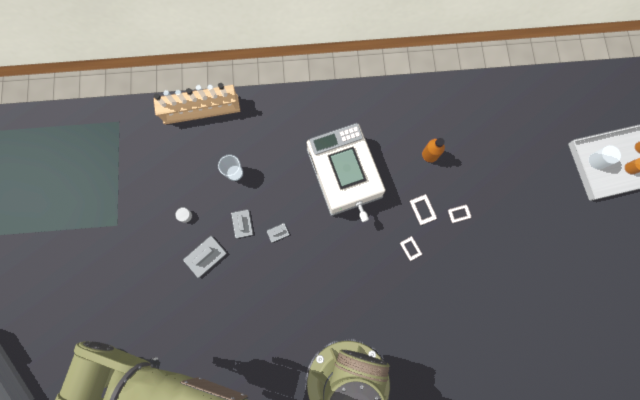

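View pics/side0.png

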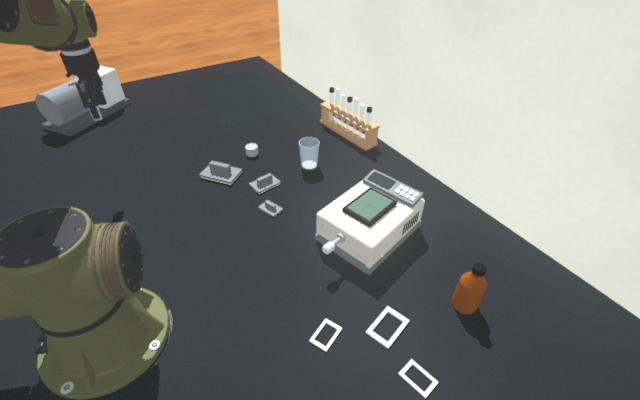

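The top view shows the largest frame at about (423,209) and the middle tile at (242,223). The meter is at (345,170), with its knob at (363,215). Next I'll measure these in world coordinates from both cameras.

```bash
cat > h.py <<'E'
from cell import ctrl
import cv2,numpy as np
def K(p):
    f=200/np.tan(np.radians(p["fovy"]/2)); return f
def ray(p,px,z):
    px=np.atleast_2d(px).astype(float);f=K(p)
    d=np.c_[(px[:,0]-p["cx"])/f,-(px[:,1]-p["cy"])/f,-np.ones(len(px))]
    T=p["camera_from_world"];R=T[:3,:3];c=-R.T@T[:3,3]
    w=d@R; return c+w*((z-c[2])/w[:,2])[:,None]
def proj(p,X):
    X=np.atleast_2d(X);T=p["camera_from_world"];c=X@T[:3,:3].T+T[:3,3];f=K(p)
    return np.c_[p["cx"]+f*c[:,0]/-c[:,2],p["cy"]-f*c[:,1]/-c[:,2]]
def tri(p1,a,p2,b):
    A=ray(p1,a,0)[0],ray(p1,a,200)[0];B=ray(p2,b,0)[0],ray(p2,b,200)[0]
    u=A[1]-A[0];u/=np.linalg.norm(u);v=B[1]-B[0];v/=np.linalg.norm(v)
    s=np.linalg.lstsq(np.c_[u,-v],B[0]-A[0],rcond=None)[0]
    P,Q=A[0]+s[0]*u,B[0]+s[1]*v
    return (P+Q)/2,np.linalg.norm(P-Q)
def rect(p,mask,z):
    ys,xs=np.nonzero(mask); W=ray(p,np.c_[xs,ys],z)[:,:2].astype(np.float32)
    r=cv2.minAreaRect(W); (cx,cy),(w,h),a=r
    if w<h: w,h,a=h,w,a+90
    return np.round([cx,cy,w,h],1).tolist(),round((a+90)%180-90,1)
E
cat > m.py <<'E'
from h import *
P={n:ctrl.read_camera(n) for n in("top","side")}
zs={"meter":0,"port":108,"sample_mid":110.5,"spacer_mid":3,"tile_grip":21,"knob":76,"oil_bottle":0,"weight":0,"beaker":0}
for l,z in zs.items():
    tips={}
    for n,p in P.items():
        t=ctrl.tip_of(l,p); tips[n]=t
        print(l,n,[(np.round(ray(p,d["point"],z)[0,:2],1).tolist(),round(d["confidence"],2)) for d in t])
    if len(tips["top"])==1 and tips["side"]:
        print("   tri",tri(P["top"],tips["top"][0]["point"],P["side"],tips["side"][0]["point"]))
for l,z in (("spacer_mid",6),("tile_grip",10),("sample_mid",113),("knob",76)):
    for n,p in P.items():
        for d in ctrl.trace(l,p): print(l,n,rect(p,d["mask"],z),d["mask"].sum(),round(d["confidence"],2),np.round(d["point"]))
E
python3 m.py
```

```text
meter top [([648.4, -50.7], 0.94)]
meter side [([649.5, -47.9], 0.67)]
   tri (array([647.43807146, -50.33583021,   3.1670498 ]), np.float64(0.3184433160284879))
port top [([649.5, -51.6], 0.97), ([622.8, -41.4], 0.66)]
port side [([652.7, -44.2], 0.74)]
sample_mid top [([649.7, -55.5], 0.61)]
sample_mid side [([646.9, -58.2], 0.63)]
   tri (array([650.18895089, -55.51292411, 107.19688153]), np.float64(1.1593548590711353))
spacer_mid top [([386.3, -232.3], 0.55), ([510.8, -299.5], 0.45), ([482.3, -420.1], 0.42)]
spacer_mid side [([491.3, -415.7], 0.9), ([515.7, -295.6], 0.68), ([393.0, -238.9], 0.53)]
tile_grip top [([422.4, 422.2], 0.88), ([486.4, 184.8], 0.8), ([509.9, 301.5], 0.78)]
tile_grip side [([417.4, 418.5], 0.81), ([505.7, 291.4], 0.74), ([470.6, 185.7], 0.47)]
knob top [([496.3, -87.4], 0.62)]
knob side [([492.5, -87.3], 0.73)]
   tri (array([494.88037357, -86.81194719,  74.77897439]), np.float64(3.4654756205614934))
oil_bottle top [([689.2, -348.2], 0.69)]
oil_bottle side [([703.8, -349.2], 0.6)]
   tri (array([ 691.4937727 , -349.51297271,    8.33667186]), np.float64(11
[... 886 characters left out ...]
le_grip side ([472.3, 174.3, 69.5, 46.6], -70.9) 247 0.75 [270. 208.]
tile_grip side ([416.6, 416.1, 127.0, 96.0], -52.7) 646 0.67 [219. 172.]
tile_grip side ([511.1, 289.9, 87.9, 70.4], 8.7) 368 0.65 [266. 182.]
tile_grip side ([697.2, -5.8, 388.9, 245.2], 16.6) 6330 0.56 [368. 220.]
sample_mid top ([643.8, -51.0, 102.6, 70.3], 15.2) 705 0.56 [348. 167.]
sample_mid side ([656.2, -361.5, 142.5, 50.2], 23.8) 1166 0.7 [470. 290.]
sample_mid side ([641.2, -55.6, 104.0, 73.7], 16.3) 776 0.68 [374. 206.]
knob top ([506.5, -90.7, 52.4, 21.9], 4.5) 90 0.6 [360. 212.]
knob top ([627.8, -54.3, 307.7, 188.0], 14.8) 3961 0.42 [336. 175.]
knob side ([504.2, -88.8, 63.6, 24.2], 20.8) 160 0.48 [330. 247.]
```

Run:
```python
from h import *
for n in("top","side"):
    p=ctrl.read_camera(n); c=cv2.cvtColor(p["color"],cv2.COLOR_RGB2BGR)
    ims=[]
    for (X,z,r) in (((511,-296),6,32),((511,295),10,32),((640,-53),111,40),((497,-87),76,32)):
        u=proj(p,[[X[0],X[1],z]])[0].astype(int)
        k=c[u[1]-r:u[1]+r,u[0]-r:u[0]+r]; ims.append(cv2.resize(k,(380,290),interpolation=cv2.INTER_NEAREST))
        print(n,X,u-r)
    cv2.imwrite(f"pics/crop_{n}.png",np.vstack([np.hstack(ims[:2]),np.hstack(ims[2:])]))
    # spacer moments
    g=c.min(2).astype(float)
    u=proj(p,[[511,-296,6]])[0].astype(int);r=28 if n=="side" else 20
    m=np.zeros_like(g);m[u[1]-r:u[1]+r,u[0]-r:u[0]+r]=1
    w=np.clip(g-70,0,130)*m
    nl,lab,st,ce=cv2.connectedComponentsWithStats((w>0).astype(np.uint8))
    k=1+np.argmax(st[1:,4]); w*=(lab==k)
    ys,xs=np.nonzero(w);W=ray(p,np.c_[xs,ys],5)[:,:2];ww=w[ys,xs]
    mu=(W*ww[:,None]).sum(0)/ww.sum();C=np.cov(W.T,aweights=ww);ev,V=np.linalg.eigh(C)
    print("spacer",n,mu,np.degrees(np.arctan2(V[1,1],V[0,1])),rect(p,(w>20),5))
```

```text
top (511, -296) [391 177]
top (511, 295) [209 191]
top (640, -53) [307 128]
top (497, -87) [329 182]
spacer top [ 513.0801158  -295.00613054] -169.57630486457015 ([512.1, -295.4, 92.8, 66.8], 17.1)
side (511, -296) [355 293]
side (511, 295) [231 150]
side (640, -53) [329 164]
side (497, -87) [297 213]
spacer side [ 509.37186655 -294.70746543] -160.66631676009825 ([510.4, -294.8, 91.3, 60.7], 17.0)
```

View pics/crop_top.png

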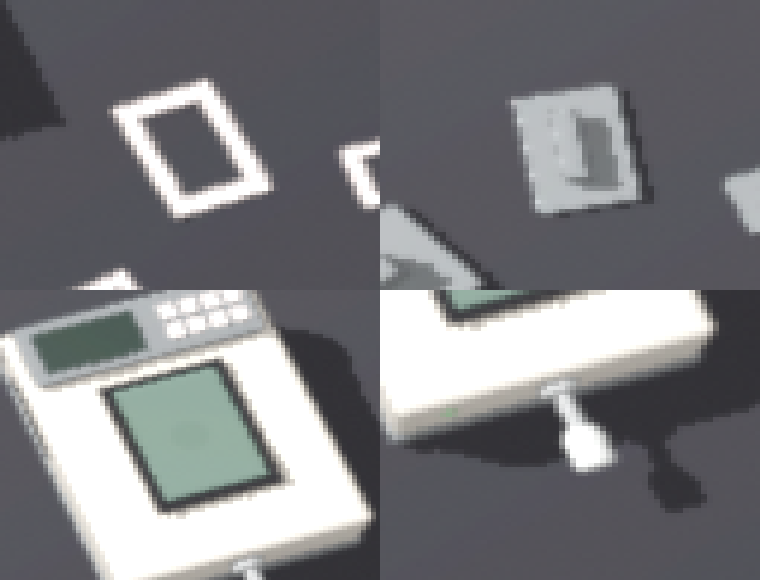

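View pics/crop_side.png

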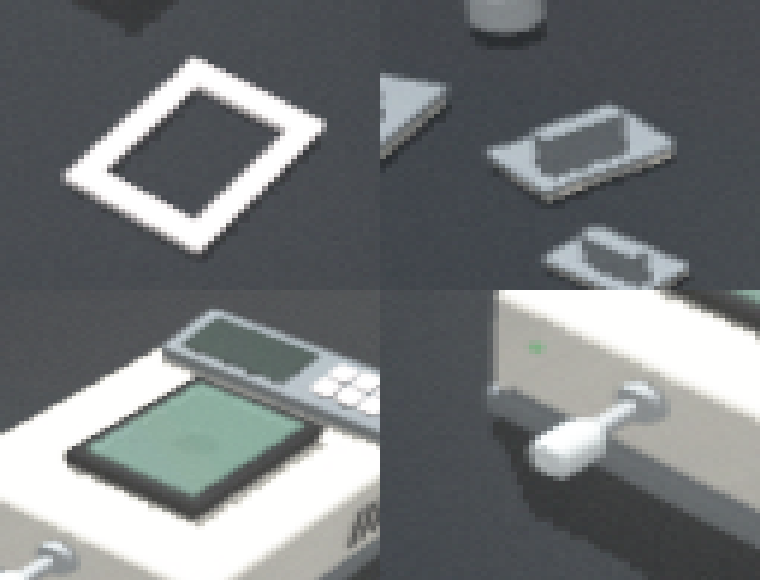

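```bash
cat > q.py <<'E'
from h import *
def mom(p,w,z):
    ys,xs=np.nonzero(w>0);W=ray(p,np.c_[xs,ys],z)[:,:2];ww=w[ys,xs].astype(float)
    mu=(W*ww[:,None]).sum(0)/ww.sum();ev,V=np.linalg.eigh(np.cov(W.T,aweights=ww))
    return np.round(mu,1),round((np.degrees(np.arctan2(V[1,1],V[0,1]))+90)%180-90,1)
def comp(m,u):
    nl,lab,st,ce=cv2.connectedComponentsWithStats(m.astype(np.uint8))
    k=1+np.argmin(np.linalg.norm(ce[1:]-u,axis=1)+1e3*(st[1:,4]<60));return lab==k
E
python3 - <<'E'
from q import *
for n in("top","side"):
    p=ctrl.read_camera(n);c=p["color"].astype(float);g=c.min(2);R,G,B=c[...,0],c[...,1],c[...,2]
    m=comp(g>130,proj(p,[[511,-295,5]])[0]); print(n,"spacer",mom(p,np.clip(g-100,0,120)*m,5.5),rect(p,m,5.5))
    m=comp((G-R>15)&(G>90),proj(p,[[643,-53,113]])[0]); print(n,"glass",mom(p,m*1.,113),rect(p,m,113))
    # stage = dark ring + glass
    u=proj(p,[[643,-53,112]])[0]
    m=comp((g<130),u) if 0 else None
    a=p["color"]; 
    st=np.zeros((400,640),bool); r=40; y,x=u[1].astype(int) if 0 else int(u[1]),int(u[0])
    s=((g<70)|((G-R>15)&(G>90))); t=np.zeros_like(s); t[y-28:y+28,x-28:x+28]=s[y-28:y+28,x-28:x+28]
    m=comp(cv2.morphologyEx(t.astype(np.uint8),cv2.MORPH_CLOSE,np.ones((3,3))),u); print(n,"stage",mom(p,m*1.,111),rect(p,m,111))
    d=[d for d in ctrl.trace("tile_grip",p)]
    for e in d:
        r=rect(p,e["mask"],10)
        if np.hypot(r[0][0]-511,r[0][1]-293)<20: print(n,"tile",r,mom(p,e["mask"]*1.,10))
E
```

```text
top spacer (array([ 511.6, -295.3]), np.float64(16.8)) ([512.1, -294.9, 89.7, 62.1], 17.2)
top glass (array([643.3, -51.6]), np.float64(15.0)) ([643.6, -51.5, 101.4, 71.4], 14.7)
top stage (array([641.3, -52. ]), np.float64(15.7)) ([641.5, -52.0, 108.4, 78.7], 14.9)
top tile ([511.5, 292.3, 94.4, 63.2], 7.6) (array([510.8, 293.1]), np.float64(14.0))
side spacer (array([ 509.2, -296.2]), np.float64(17.1)) ([510.5, -295.2, 89.5, 59.0], 16.9)
side glass (array([642. , -53.2]), np.float64(15.3)) ([643.2, -52.3, 102.3, 71.6], 15.1)
side stage (array([641.9, -55. ]), np.float64(6.2)) ([638.8, -57.5, 117.8, 83.4], 14.4)
side tile ([510.8, 289.9, 87.0, 66.7], 9.7) (array([510., 289.]), np.float64(15.4))
```

```bash
cat > go.py <<'E'
import sys
from h import *
from scipy.spatial.transform import Rotation as Ro
# usage: go.py x y z yaw_deg -> shift(cm, tool axes), turn
def go(x,y,z,yaw):
    o=ctrl.get_obs();R=Ro.from_quat(o["eef_rot"]).as_matrix()
    d=R.T@(np.array([x,y,z])-o["tcp_pos"])/10
    now=np.arctan2(R[1,0],R[0,0]); t=-(np.radians(yaw)-now); t=(t+np.pi)%(2*np.pi)-np.pi
    print("t",round(o["t"],2),"tcp",np.round(o["tcp_pos"],1),"yaw",round(np.degrees(now),1),"tilt",round(np.degrees(np.arccos(-R[2,2])),2),"gap",round(o["finger_gap"],1),"F",np.round(o["wrist_force"],1),"j",np.round(o["joint_pos"],2))
    print("shift",np.round(d,2),"turn",round(t,3))
if __name__=="__main__": go(*map(float,sys.argv[1:]))
E
python3 go.py 511 -295.5 180 17
```

```text
t 2.7 tcp [154.  528.  231.3] yaw 163.7 tilt 0.0 gap 85.7 F [-0.4 -0.2  0.4] j [ 1.22  0.3   1.52  0.    1.32 -0.07]
shift [-57.33 -69.06   5.13] turn 2.561
```

>>> {"op": "apply_moves", "data": {
  "increments": [
    [0,-57.3,-69,0,2.56],
    [0,-57.3,-69,0,2.56],
    [0,-57.3,-69,0,2.56],
    [0,-57.3,-69,0,2.56],
    [0,-57.3,-69,0,2.56],
    [0,-57.3,-69,0,2.56],
    [0,-57.3,-69,0,2.56],
    [0,-57.3,-69,0,2.56]
  ]
}}

```text
t: 3.37
tcp_pos: [286.8, 220.4, 231.5]
eef_rot: [0.601, 0.799, 0.0, 0.0]
wrist_force: [0.5, 0.7, -0.4]
finger_gap: 85.6
```

```bash
python3 go.py 511 -295.5 180 17
```

```text
t 3.37 tcp [286.8 220.4 231.5] yaw 106.1 tilt 0.05 gap 85.6 F [ 0.5  0.7 -0.4] j [ 0.55 -0.14  1.99 -0.    1.28  0.27]
shift [-55.79   7.21   5.14] turn 1.556
```

>>> {"op": "apply_moves", "data": {
  "increments": [
    [0,-55.8,7.2,0,1.556],
    [0,-55.8,7.2,0,1.556],
    [0,-55.8,7.2,0,1.556],
    [0,-55.8,7.2,0,1.556],
    [0,-55.8,7.2,0,1.556],
    [0,-55.8,7.2,0,1.556],
    [0,-55.8,7.2,0,1.556],
    [0,-55.8,7.2,0,1.556]
  ]
}}

```text
t: 4.03
tcp_pos: [421.5, -85.2, 231.5]
eef_rot: [0.911, 0.413, 0.0, 0.0]
wrist_force: [1.2, 1.3, -0.0]
finger_gap: 85.6
```

```bash
python3 go.py 511 -295.5 120 17
```

```text
t 4.03 tcp [421.5 -85.2 231.5] yaw 48.8 tilt 0.04 gap 85.6 F [ 1.2  1.3 -0. ] j [-0.28  0.03  1.84  0.    1.28  0.44]
shift [-9.92 20.59 11.16] turn 0.554
```

>>> {"op": "apply_moves", "data": {
  "increments": [
    [0.2,-9.9,20.6,0,0.554],
    [0.2,-9.9,20.6,0,0.554],
    [0.2,-9.9,20.6,2,0.554],
    [0.2,-9.9,20.6,5,0.554],
    [0.2,-9.9,20.6,9,0.554],
    [0.2,-9.9,20.6,11.2,0.554],
    [0.2,-9.9,20.6,11.2,0.554],
    [0.2,-9.9,20.6,11.2,0.554]
  ],
  "force": 30
}}

```text
t: 4.7
tcp_pos: [510.6, -293.4, 113.3]
eef_rot: [0.989, 0.15, -0.003, -0.003]
wrist_force: [-1.1, 0.8, -0.6]
finger_gap: 68.4
```

```bash
python3 go.py 511 -295.5 40 17
python3 - <<'E'
from h import *
p=ctrl.read_camera("side");cv2.imwrite("pics/s1.png",cv2.resize(cv2.cvtColor(p["color"],cv2.COLOR_RGB2BGR)[180:400,280:600],(800,550)))
E
```

```text
t 4.7 tcp [ 510.6 -293.4  113.3] yaw 17.3 tilt 0.46 gap 68.4 F [-1.1  0.8 -0.6] j [-0.58  0.51  1.52 -0.    1.12  0.69]
shift [0.02 0.25 7.32] turn 0.005
```

View pics/s1.png

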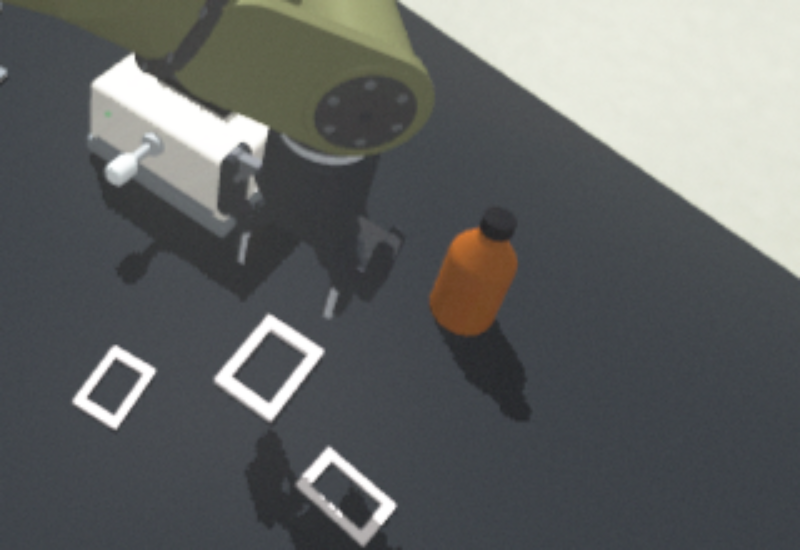

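```bash
python3 go.py 511 -295.5 10 17
```

```text
t 4.75 tcp [ 511.2 -292.7  116.4] yaw 17.3 tilt 0.3 gap 68.2 F [-0.3 -0.   1.8] j [-0.58  0.5   1.52  0.    1.13  0.69]
shift [-0.07  0.3  10.64] turn 0.006
```

>>> {"op": "apply_moves", "data": {
  "increments": [
    [0.2,0,0,3,0],
    [0.2,0,0,6,0],
    [0.2,0,0,8.5,0],
    [0.2,0,0,10.2,0],
    [0.2,0,0,10.9,0],
    [0.2,0,0,10.9,0],
    [0.2,0,0,10.9,0],
    [0.2,0,0,10.9,0]
  ]
}}

```text
t: 5.42
tcp_pos: [513.1, -292.8, 12.4]
eef_rot: [0.988, 0.151, 0.001, 0.001]
wrist_force: [-0.6, -0.2, 0.2]
finger_gap: 68.1
```

```bash
python3 go.py 511 -295.5 -5 17
```

```text
t 5.42 tcp [ 513.1 -292.8   12.4] yaw 17.4 tilt 0.17 gap 68.1 F [-0.6 -0.2  0.2] j [-0.58  0.65  1.57 -0.    0.92  0.69]
shift [-0.28  0.19  1.74] turn 0.007
```

>>> {"op": "apply_moves", "data": {
  "increments": [
    [0.2,-0.25,0.2,0.4,0],
    [0.2,-0.25,0.2,0.8,0],
    [0.2,-0.25,0.2,1.1,0],
    [0.2,-0.25,0.2,1.2,0],
    [0.2,-0.25,0.2,1.2,0]
  ]
}}

```text
t: 5.83
tcp_pos: [510.2, -295.0, -2.1]
eef_rot: [0.988, 0.151, -0.0, -0.0]
wrist_force: [-0.1, 0.4, 0.1]
finger_gap: 68.4
```

```bash
python3 go.py 511 -295.5 -6 17
python3 - <<'E'
from h import *
p=ctrl.read_camera("side");cv2.imwrite("pics/s2.png",cv2.resize(cv2.cvtColor(p["color"],cv2.COLOR_RGB2BGR)[250:370,310:490],(800,533)))
E
```

```text
t 5.83 tcp [ 510.2 -295.    -2.1] yaw 17.4 tilt 0.04 gap 68.4 F [-0.1  0.4  0.1] j [-0.59  0.67  1.57 -0.    0.9   0.68]
shift [0.06 0.07 0.39] turn 0.007
```

View pics/s2.png

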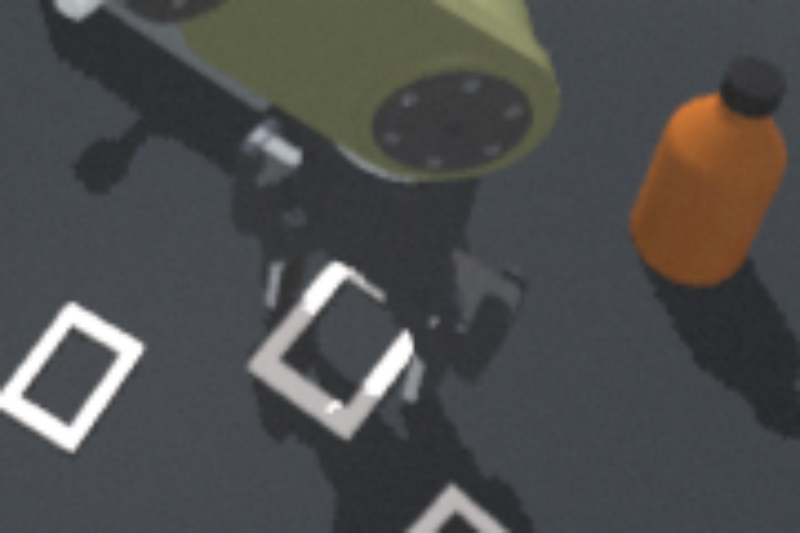

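>>> {"op": "apply_moves", "data": {
  "increments": [
    [0.2,0,0,0.15,0],
    [0.2,0,0,0.3,0],
    [0.2,0,0,0.3,0]
  ]
}}

```text
t: 6.13
tcp_pos: [510.3, -295.0, -5.0]
eef_rot: [0.988, 0.151, -0.0, -0.0]
wrist_force: [-0.2, -0.3, -0.4]
finger_gap: 68.7
```

>>> {"op": "apply_moves", "data": {
  "increments": [
    [0.2,0,0,0.1,0],
    [0.2,0,0,0.2,0],
    [0.2,0,0,0.2,0]
  ]
}}

```text
t: 6.38
tcp_pos: [510.3, -295.0, -6.9]
eef_rot: [0.988, 0.151, -0.0, -0.0]
wrist_force: [-0.1, 0.1, -0.6]
finger_gap: 68.3
```

>>> {"op": "apply_moves", "data": {
  "increments": [
    [0.2,0,0,0.1,0],
    [0.2,0,0,0.1,0],
    [0.2,0,0,0.1,0]
  ]
}}

```text
t: 6.63
tcp_pos: [510.5, -295.1, -7.1]
eef_rot: [0.988, 0.151, 0.0, 0.0]
wrist_force: [-2.6, 2.0, 7.2]
finger_gap: 68.1
```

>>> {"op": "apply_moves", "data": {
  "increments": [
    [0.2,0,0,-0.5,0],
    [0.2,0,0,-0.5,0],
    [0.5,0,0,-0.5,0],
    [0.5,0,0,-0.5,0],
    [0.5,0,0,-0.5,0],
    [0.5,0,0,-0.5,0],
    [0.5,0,0,-0.5,0]
  ],
  "force": 30
}}

```text
t: 7.22
tcp_pos: [510.6, -295.2, -2.2]
eef_rot: [0.988, 0.151, 0.0, 0.0]
wrist_force: [-2.3, 0.2, 8.3]
finger_gap: 54.5
```

```bash
python3 go.py 642.7 -52.5 180 15
python3 - <<'E'
from h import *
p=ctrl.read_camera("side");cv2.imwrite("pics/s3.png",cv2.resize(cv2.cvtColor(p["color"],cv2.COLOR_RGB2BGR)[250:370,310:490],(800,533)))
E
```

```text
t 7.22 tcp [ 510.6 -295.2   -2.2] yaw 17.4 tilt 0.03 gap 54.5 F [-2.3  0.2  8.3] j [-0.59  0.67  1.57 -0.    0.9   0.68]
shift [ 19.87 -19.2  -18.22] turn 0.042
```

View pics/s3.png

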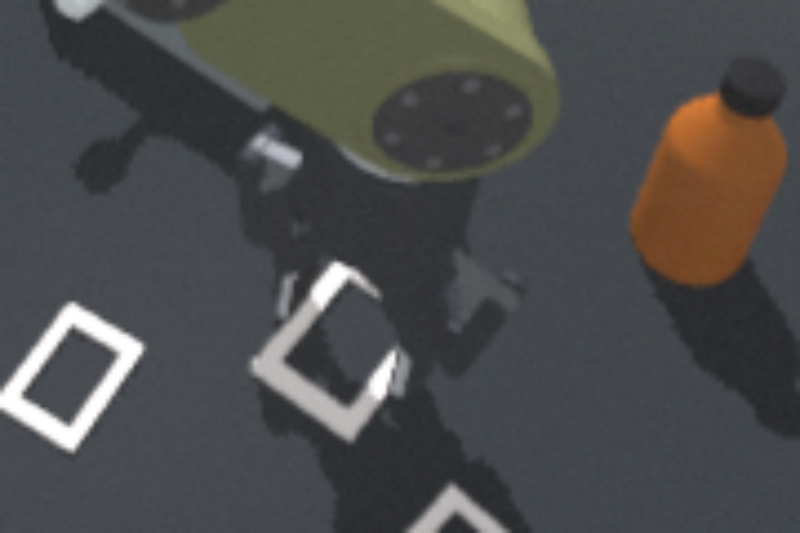

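>>> {"op": "apply_moves", "data": {
  "increments": [
    [0.3,0,0,0,0],
    [0.3,0,0,-0.2,0],
    [0.3,0,0,-0.2,0],
    [0.5,0,0,-0.2,0],
    [0.5,0,0,-0.2,0],
    [0.5,0,0,-0.2,0],
    [0.5,0,0,-0.2,0]
  ],
  "force": 35
}}

```text
t: 7.85
tcp_pos: [510.5, -295.2, -0.2]
eef_rot: [0.988, 0.151, 0.0, 0.0]
wrist_force: [-3.0, 1.9, 6.7]
finger_gap: 54.1
```

>>> {"op": "apply_moves", "data": {
  "increments": [
    [0.5,0,0,-1,0],
    [0.5,0,0,-3,0],
    [0.5,0,0,-6,0],
    [0.5,0,0,-6,0],
    [0.5,0,0,-6,0]
  ]
}}

```text
t: 8.27
tcp_pos: [511.1, -295.5, 61.2]
eef_rot: [0.988, 0.151, 0.001, 0.001]
wrist_force: [-0.3, 0.4, -0.0]
finger_gap: 53.9
```

```bash
python3 go.py 642.7 -52.5 180 15
python3 - <<'E'
from h import *
p=ctrl.read_camera("side");cv2.imwrite("pics/s4.png",cv2.resize(cv2.cvtColor(p["color"],cv2.COLOR_RGB2BGR)[230:380,300:500],(800,600)))
E
```

```text
t 8.27 tcp [ 511.1 -295.5   61.2] yaw 17.4 tilt 0.18 gap 53.9 F [-0.3  0.4 -0. ] j [-0.59  0.57  1.55  0.    1.01  0.68]
shift [ 19.85 -19.23 -11.89] turn 0.042
```

View pics/s4.png

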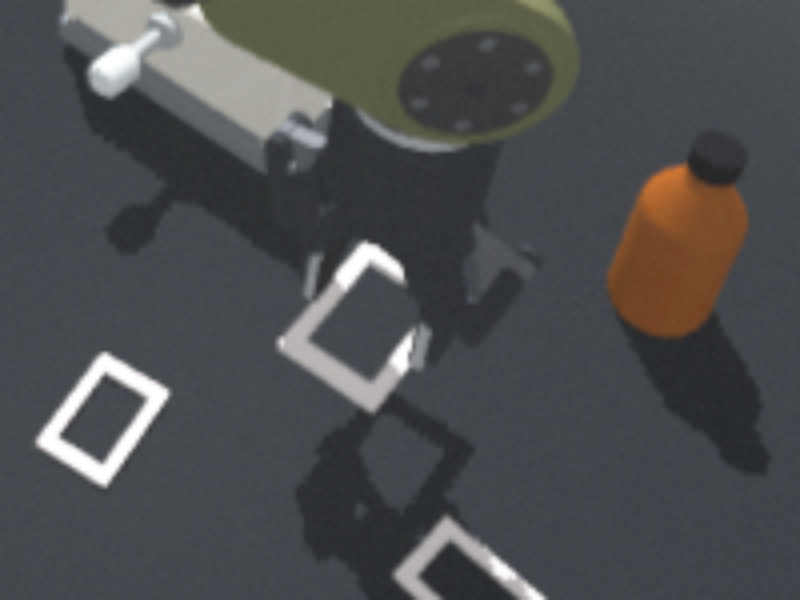

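>>> {"op": "apply_moves", "data": {
  "increments": [
    [0.5,0,0,-4,0.04],
    [0.5,3,-3,-8,0.04],
    [0.5,6,-6,-11,0.04],
    [0.5,9,-9,-11,0.04],
    [0.5,12,-12,-11,0.04],
    [0.5,15,-15,-11,0.04],
    [0.5,18,-17.5,-11,0.04],
    [0.5,19.8,-19.2,-11,0.04]
  ]
}}

```text
t: 8.98
tcp_pos: [639.5, -55.5, 168.3]
eef_rot: [0.991, 0.131, -0.001, -0.0]
wrist_force: [0.2, -1.0, -0.3]
finger_gap: 53.8
```

>>> {"op": "apply_moves", "data": {
  "increments": [
    [0.5,0,0,0,0],
    [0.5,0,0,0,0],
    [0.5,0,0,0,0]
  ]
}}

```text
t: 9.23
tcp_pos: [638.6, -57.6, 168.0]
eef_rot: [0.991, 0.132, -0.001, -0.0]
wrist_force: [0.6, -0.0, -0.5]
finger_gap: 54.0
```

```bash
python3 go.py 642.7 -52.5 140 15
python3 - <<'E'
from h import *
p=ctrl.read_camera("side");cv2.imwrite("pics/s5.png",cv2.resize(cv2.cvtColor(p["color"],cv2.COLOR_RGB2BGR)[130:280,270:470],(800,600)))
p=ctrl.read_camera("top");cv2.imwrite("pics/t5.png",cv2.resize(cv2.cvtColor(p["color"],cv2.COLOR_RGB2BGR)[100:250,270:470],(800,600)))
E
```

```text
t 9.23 tcp [638.6 -57.6 168. ] yaw 15.1 tilt 0.12 gap 54.0 F [ 0.6 -0.  -0.5] j [-0.15  0.56  1.31 -0.    1.28  1.16]
shift [ 0.53 -0.39  2.8 ] turn 0.002
```

View pics/s5.png

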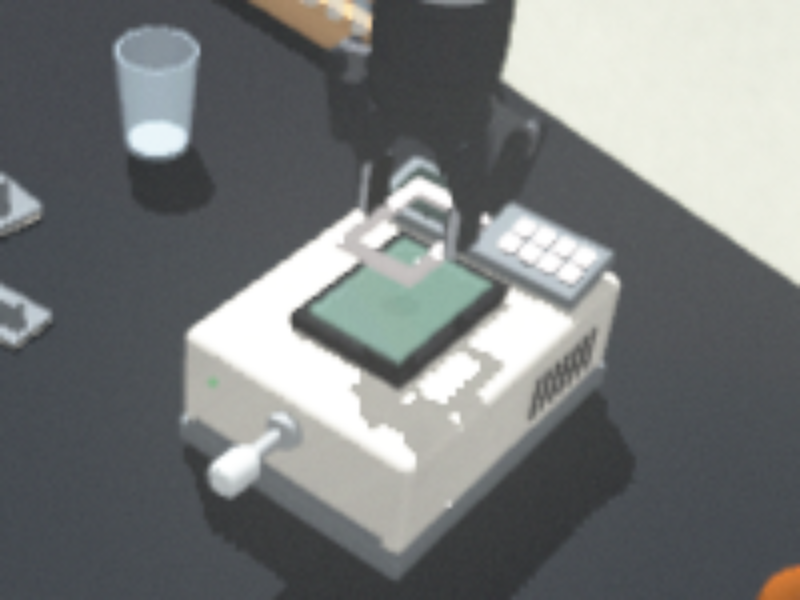

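View pics/t5.png

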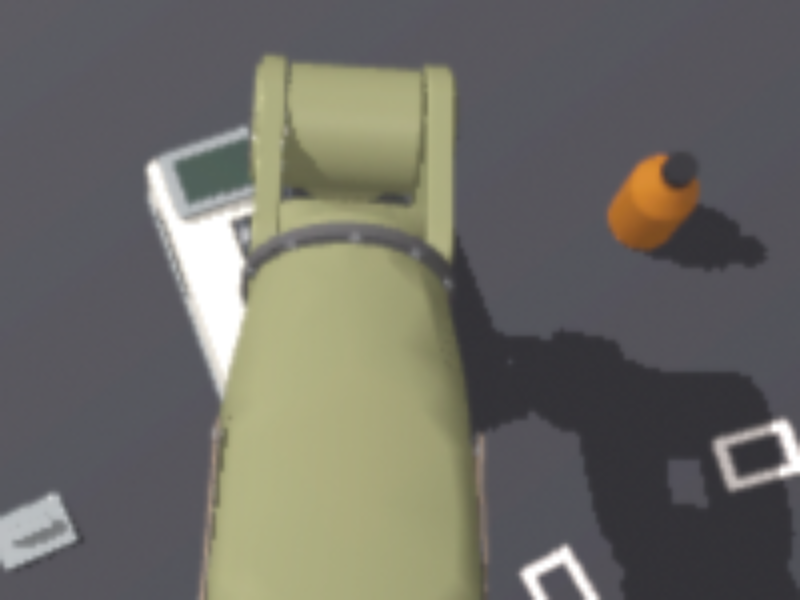

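>>> {"op": "apply_moves", "data": {
  "increments": [
    [0.5,0.5,-0.4,1,0],
    [0.5,0.5,-0.4,2.5,0],
    [0.5,0.5,-0.4,4,0],
    [0.5,0.5,-0.4,4.4,0],
    [0.5,0.5,-0.4,4.4,0],
    [0.5,0.5,-0.4,4.4,0]
  ]
}}

```text
t: 9.83
tcp_pos: [643.0, -52.6, 125.5]
eef_rot: [0.991, 0.131, 0.0, 0.0]
wrist_force: [0.2, -0.6, -0.2]
finger_gap: 53.8
```

```bash
cat > ov.py <<'E'
from h import *
def box(p,img,c,yaw,l,w,z,s,o,col):
    a=np.radians(yaw);e=np.array([np.cos(a),np.sin(a)]);f=np.array([-e[1],e[0]])
    q=[[*(np.array(c)+i*l/2*e+j*w/2*f),z] for i,j in((1,1),(1,-1),(-1,-1),(-1,1))]
    uv=((proj(p,q)-o+0.5)*s).astype(int); cv2.polylines(img,[uv.reshape(-1,1,2)],True,col,1,cv2.LINE_AA)
E
python3 go.py 642.7 -52.5 113.5 15
python3 - <<'E'
from ov import *
o=ctrl.get_obs();t=o["tcp_pos"]
p=ctrl.read_camera("side");x0,y0,W,H,s=320,160,100,75,8
im=cv2.resize(cv2.cvtColor(p["color"],cv2.COLOR_RGB2BGR)[y0:y0+H,x0:x0+W],(W*s,H*s),interpolation=cv2.INTER_CUBIC)
box(p,im,t[:2],15,84,56,t[2],s,(x0,y0),(0,0,255));box(p,im,t[:2],15,64,40,t[2]+6,s,(x0,y0),(255,0,255))
box(p,im,(642.7,-52.5),15,100,70,113,s,(x0,y0),(255,0,0))
cv2.imwrite("pics/s6.png",im)
E
```

```text
t 9.83 tcp [643.  -52.6 125.5] yaw 15.1 tilt 0.0 gap 53.8 F [ 0.2 -0.6 -0.2] j [-0.14  0.61  1.33  0.    1.2   1.17]
shift [-0.03 -0.02  1.2 ] turn 0.001
```

View pics/s6.png

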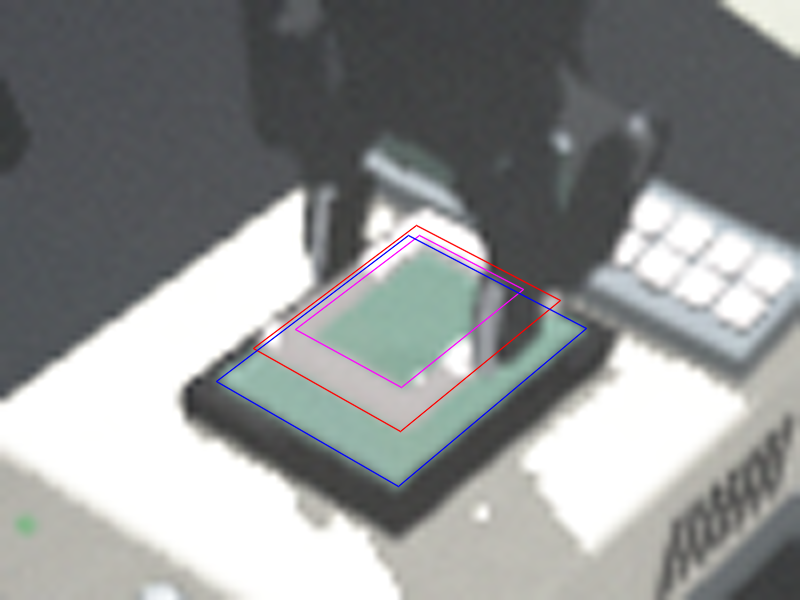

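>>> {"op": "apply_moves", "data": {
  "increments": [
    [0.5,0,0,0.4,0],
    [0.5,0,0,0.8,0],
    [0.5,0,0,1,0],
    [0.5,0,0,1.1,0],
    [0.5,0,0,1.1,0]
  ]
}}

```text
t: 10.3
tcp_pos: [642.8, -52.3, 114.0]
eef_rot: [0.991, 0.131, -0.0, -0.0]
wrist_force: [0.3, 0.3, -0.1]
finger_gap: 54.1
```

>>> {"op": "apply_moves", "data": {
  "increments": [
    [0.5,0,0,0.1,0],
    [0.5,0,0,0.1,0],
    [0.5,0,0,0.1,0]
  ]
}}

```text
t: 10.55
tcp_pos: [643.0, -52.3, 113.3]
eef_rot: [0.991, 0.132, 0.0, 0.0]
wrist_force: [0.2, -0.7, 0.3]
finger_gap: 54.3
```

>>> {"op": "apply_moves", "data": {
  "increments": [
    [0.5,0,0,0.06,0],
    [0.5,0,0,0.06,0],
    [0.5,0,0,0.06,0]
  ]
}}

```text
t: 10.8
tcp_pos: [643.0, -52.3, 112.9]
eef_rot: [0.991, 0.132, 0.0, 0.0]
wrist_force: [-0.6, 0.2, 2.0]
finger_gap: 53.9
```

>>> {"op": "apply_moves", "data": {
  "increments": [
    [0.3,0,0,0.03,0],
    [0.25,0,0,0.03,0],
    [0.2,0,0,0,0],
    [0.2,0,0,0,0],
    [0.2,0,0,-2,0],
    [0.2,0,0,-5,0],
    [0.2,0,0,-9,0],
    [0.2,0,0,-12,0]
  ]
}}

```text
t: 11.47
tcp_pos: [643.0, -52.3, 235.5]
eef_rot: [0.991, 0.132, 0.001, 0.0]
wrist_force: [0.3, -0.7, -0.0]
finger_gap: 68.2
```

```bash
python3 go.py 511 291.5 200 8
python3 - <<'E'
from ov import *
p=ctrl.read_camera("side");x0,y0,W,H,s=320,160,100,75,8
im=cv2.resize(cv2.cvtColor(p["color"],cv2.COLOR_RGB2BGR)[y0:y0+H,x0:x0+W],(W*s,H*s),interpolation=cv2.INTER_CUBIC)
box(p,im,(642.7,-52.5),15,84,56,119,s,(x0,y0),(0,0,255))
box(p,im,(642.7,-52.5),15,100,70,113,s,(x0,y0),(255,0,0))
cv2.imwrite("pics/s7.png",im)
E
```

```text
t 11.47 tcp [643.  -52.3 235.5] yaw 15.1 tilt 0.08 gap 68.2 F [ 0.3 -0.7 -0. ] j [-0.14  0.51  1.22  0.    1.41  1.17]
shift [ -3.78 -36.63   3.52] turn 0.124
```

View pics/s7.png

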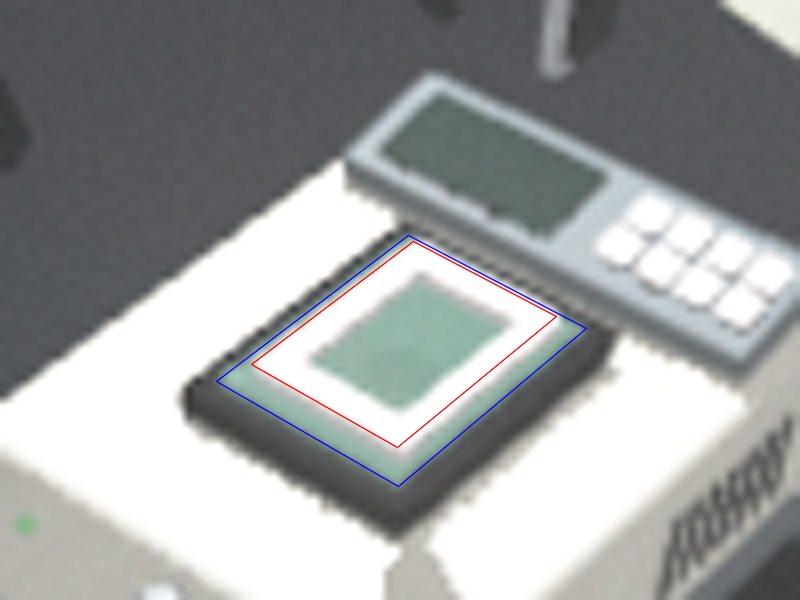

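The frame lies flat and centred, and the overlays match it. Next is the tile.

>>> {"op": "apply_moves", "data": {
  "increments": [
    [0.6,-3.8,-36.6,3,0.124],
    [0.6,-3.8,-36.6,3,0.124],
    [0.6,-3.8,-36.6,3,0.124],
    [0.6,-3.8,-36.6,3,0.124],
    [0.6,-3.8,-36.6,3,0.124],
    [0.6,-3.8,-36.6,3,0.124],
    [0.6,-3.8,-36.6,3,0.124],
    [0.6,-3.8,-36.6,3,0.124]
  ]
}}

```text
t: 12.18
tcp_pos: [522.5, 259.5, 205.4]
eef_rot: [0.998, 0.07, 0.0, -0.0]
wrist_force: [1.0, 0.4, 0.3]
finger_gap: 34.3
```

```bash
python3 go.py 511 291.5 120 8
python3 - <<'E'
from ov import *
p=ctrl.read_camera("side");x0,y0,W,H,s=225,150,80,60,10
im=cv2.resize(cv2.cvtColor(p["color"],cv2.COLOR_RGB2BGR)[y0:y0+H,x0:x0+W],(W*s,H*s),interpolation=cv2.INTER_CUBIC)
for c,y,col in (((511,291.5),8,(0,0,255)),):
    box(p,im,c,y,84,56,10,s,(x0,y0),col);box(p,im,c,y,50,14,32,s,(x0,y0),col)
cv2.imwrite("pics/s8.png",im)
E
```

```text
t 12.18 tcp [522.5 259.5 205.4] yaw 8.0 tilt 0.01 gap 34.3 F [1.  0.4 0.3] j [ 0.4   0.4   1.45 -0.    1.29  1.83]
shift [-0.7  -3.33  8.54] turn 0.0
```

View pics/s8.png

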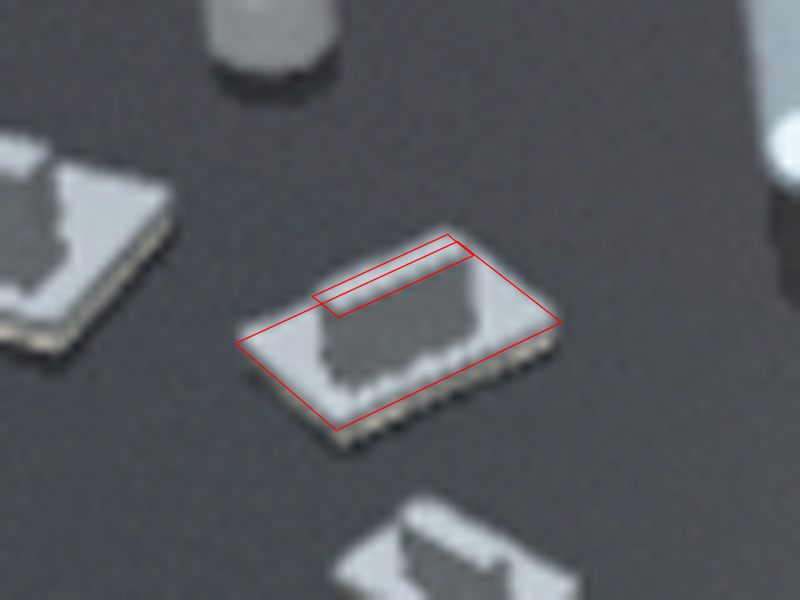

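>>> {"op": "apply_moves", "data": {
  "increments": [
    [0.55,-0.7,-3.3,0,0.017],
    [0.55,-0.7,-3.3,4,0.017],
    [0.55,-0.7,-3.3,8,0.017],
    [0.55,-0.7,-3.3,12,0.017],
    [0.55,-0.7,-3.3,15,0.017],
    [0.55,-0.7,-3.3,16,0.017],
    [0.55,-0.7,-3.3,16,0.017],
    [0.55,-0.7,-3.3,16,0.017]
  ],
  "force": 40
}}

```text
t: 12.9
tcp_pos: [512.7, 289.7, 46.8]
eef_rot: [0.998, 0.061, 0.001, -0.0]
wrist_force: [-0.1, 0.7, -0.1]
finger_gap: 38.7
```

```bash
python3 go.py 511 291.5 13 7
python3 - <<'E'
from ov import *
p=ctrl.read_camera("side");x0,y0,W,H,s=225,130,80,60,10
im=cv2.resize(cv2.cvtColor(p["color"],cv2.COLOR_RGB2BGR)[y0:y0+H,x0:x0+W],(W*s,H*s),interpolation=cv2.INTER_CUBIC)
cv2.imwrite("pics/s9.png",im)
E
```

```text
t 12.9 tcp [512.7 289.7  46.8] yaw 7.0 tilt 0.06 gap 38.7 F [-0.1  0.7 -0.1] j [0.45 0.59 1.56 0.   0.98 1.9 ]
shift [-0.15 -0.2   3.38] turn 0.001
```

View pics/s9.png

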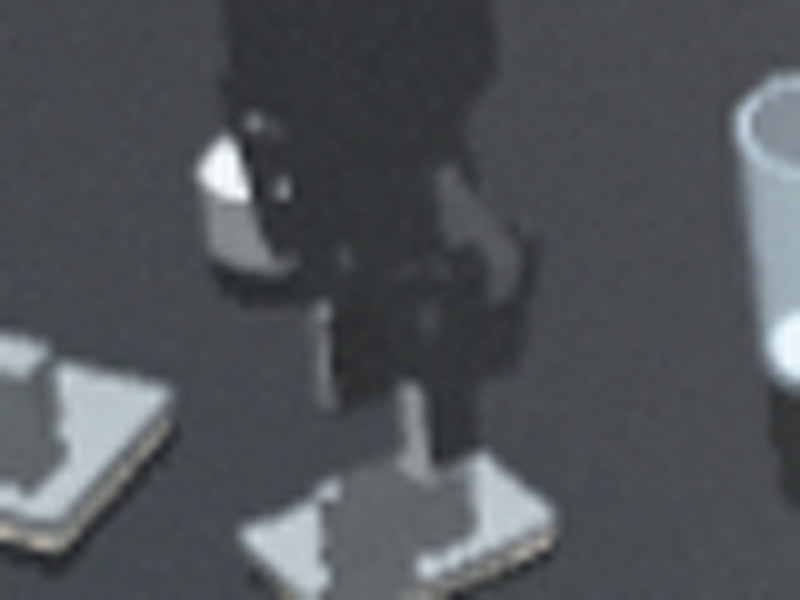

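>>> {"op": "apply_moves", "data": {
  "increments": [
    [0.55,-0.1,-0.2,1,0],
    [0.55,-0.1,-0.2,2.2,0],
    [0.55,-0.1,-0.2,3,0],
    [0.55,-0.1,-0.2,3.35,0],
    [0.55,-0.1,-0.2,3.35,0],
    [0.55,-0.1,-0.2,3.35,0]
  ]
}}

```text
t: 13.45
tcp_pos: [510.9, 291.3, 11.9]
eef_rot: [0.998, 0.061, -0.0, 0.0]
wrist_force: [-0.9, -0.1, 0.5]
finger_gap: 38.5
```

>>> {"op": "apply_moves", "data": {
  "increments": [
    [0.9,0,0,0,0],
    [0.9,0,0,0,0],
    [0.9,0,0,0,0],
    [0.9,0,0,0,0],
    [0.9,0,0,0,0],
    [0.9,0,0,0,0]
  ],
  "force": 50
}}

```text
t: 13.95
tcp_pos: [511.2, 291.6, 12.7]
eef_rot: [0.998, 0.061, 0.001, -0.0]
wrist_force: [-1.6, 0.7, 6.9]
finger_gap: 12.9
```

>>> {"op": "apply_moves", "data": {
  "increments": [
    [0.9,0,0,-0.5,0],
    [0.9,0,0,-2,0],
    [0.9,0,0,-5,0],
    [0.9,0,0,-9,0],
    [0.9,0,0,-13,0],
    [0.9,0,0,-17,0],
    [0.9,0,0,-17,0]
  ]
}}

```text
t: 14.53
tcp_pos: [513.0, 292.4, 190.6]
eef_rot: [0.998, 0.061, 0.005, -0.002]
wrist_force: [1.2, -0.5, -0.3]
finger_gap: 12.8
```

```bash
python3 go.py 642.7 -52.5 190 15
python3 - <<'E'
from ov import *
o=ctrl.get_obs();t=o["tcp_pos"]
p=ctrl.read_camera("side");x0,y0,W,H,s=225,80,100,75,8
im=cv2.resize(cv2.cvtColor(p["color"],cv2.COLOR_RGB2BGR)[y0:y0+H,x0:x0+W],(W*s,H*s),interpolation=cv2.INTER_CUBIC)
box(p,im,t[:2],7,84,56,t[2]-2.5,s,(x0,y0),(0,0,255))
cv2.imwrite("pics/s10.png",im)
E
```

```text
t 14.53 tcp [513.  292.4 190.6] yaw 7.0 tilt 0.67 gap 12.8 F [ 1.2 -0.5 -0.3] j [ 0.46  0.42  1.46 -0.    1.25  1.9 ]
shift [8.640e+00 3.582e+01 2.000e-02] turn -0.139
```

View pics/s10.png

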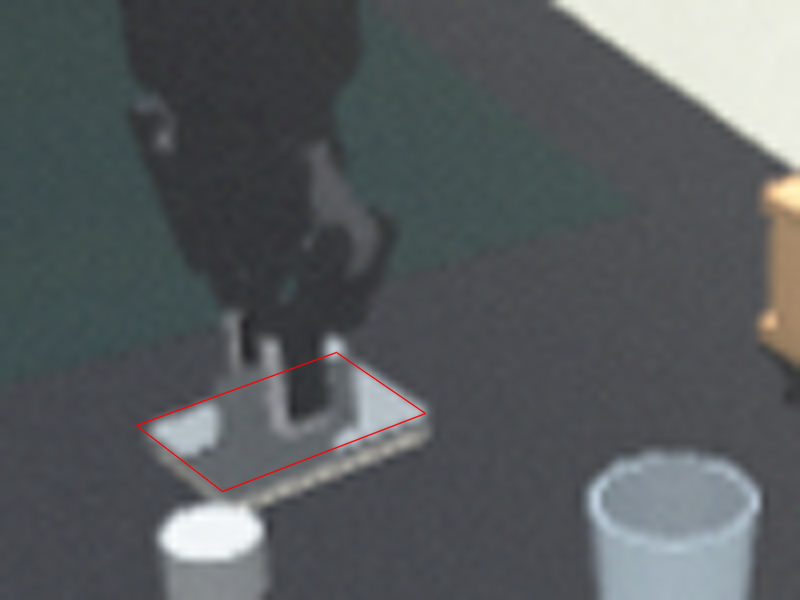

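>>> {"op": "apply_moves", "data": {
  "increments": [
    [0.9,1,4,0,-0.14],
    [0.9,2,8,0,-0.14],
    [0.9,3,12,0,-0.14],
    [0.9,4,16,0,-0.14],
    [0.9,5,20,0,-0.14],
    [0.9,6,24,0,-0.14],
    [0.9,7,28,0,-0.14],
    [0.9,7.7,31.5,0,-0.14]
  ]
}}

```text
t: 15.25
tcp_pos: [625.8, -14.5, 180.4]
eef_rot: [0.991, 0.131, -0.001, -0.0]
wrist_force: [0.2, 0.9, -1.7]
finger_gap: 13.0
```

>>> {"op": "apply_moves", "data": {
  "increments": [
    [0.9,0.3,2,0,0],
    [0.9,0.6,3.6,0,0],
    [0.9,0.6,3.8,0,0],
    [0.9,0.6,3.8,0,0],
    [0.9,0.6,3.8,0,0]
  ]
}}

```text
t: 15.67
tcp_pos: [641.0, -46.3, 181.0]
eef_rot: [0.991, 0.131, -0.001, -0.0]
wrist_force: [0.1, -0.4, -1.8]
finger_gap: 12.8
```

```bash
python3 go.py 642.7 -52.5 150 15
```

```text
t 15.67 tcp [641.  -46.3 181. ] yaw 15.1 tilt 0.1 gap 12.8 F [ 0.1 -0.4 -1.8] j [-0.13  0.55  1.29  0.    1.31  1.18]
shift [0.01 0.64 3.1 ] turn 0.001
```

Now lower to about 142 and check before the final set-down.

>>> {"op": "apply_moves", "data": {
  "increments": [
    [0.9,0,0.6,1,0],
    [0.9,0,0.6,2,0],
    [0.9,0,0.6,3,0],
    [0.9,0,0.6,3.7,0],
    [0.9,0,0.6,3.9,0],
    [0.9,0,0.6,3.9,0],
    [0.9,0,0.6,3.9,0]
  ]
}}

```text
t: 16.25
tcp_pos: [643.2, -52.7, 143.2]
eef_rot: [0.991, 0.131, 0.0, 0.0]
wrist_force: [-0.6, 0.0, -0.6]
finger_gap: 13.3
```

```bash
python3 go.py 642.7 -52.5 131.5 15
python3 - <<'E'
from ov import *
o=ctrl.get_obs();t=o["tcp_pos"]
p=ctrl.read_camera("side");x0,y0,W,H,s=320,150,100,75,8
im=cv2.resize(cv2.cvtColor(p["color"],cv2.COLOR_RGB2BGR)[y0:y0+H,x0:x0+W],(W*s,H*s),interpolation=cv2.INTER_CUBIC)
box(p,im,t[:2],15,84,56,t[2]-2.5,s,(x0,y0),(0,0,255));box(p,im,t[:2],15,84,56,t[2]-12.5,s,(x0,y0),(0,0,255))
box(p,im,(642.7,-52.5),15,84,56,119,s,(x0,y0),(255,0,0))
cv2.imwrite("pics/s11.png",im)
E
```

```text
t 16.25 tcp [643.2 -52.7 143.2] yaw 15.1 tilt 0.01 gap 13.3 F [-0.6  0.  -0.6] j [-0.14  0.59  1.32  0.    1.23  1.17]
shift [-0.04 -0.03  1.17] turn 0.001
```

View pics/s11.png

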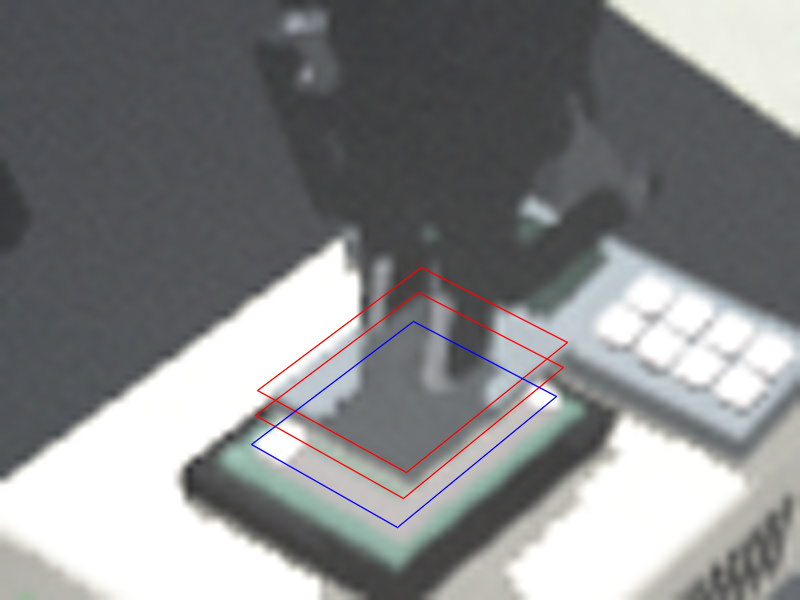

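Run:
```python
from ov import *
o=ctrl.get_obs();t=o["tcp_pos"]
p=ctrl.read_camera("side");x0,y0,W,H,s=340,175,60,45,13
im=cv2.resize(cv2.cvtColor(p["color"],cv2.COLOR_RGB2BGR)[y0:y0+H,x0:x0+W],(W*s,H*s),interpolation=cv2.INTER_CUBIC)
im=np.clip(255*(im/255.)**0.6,0,255).astype(np.uint8)
cv2.imwrite("pics/s12.png",im)
```

```text
(no output)
```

View pics/s12.png

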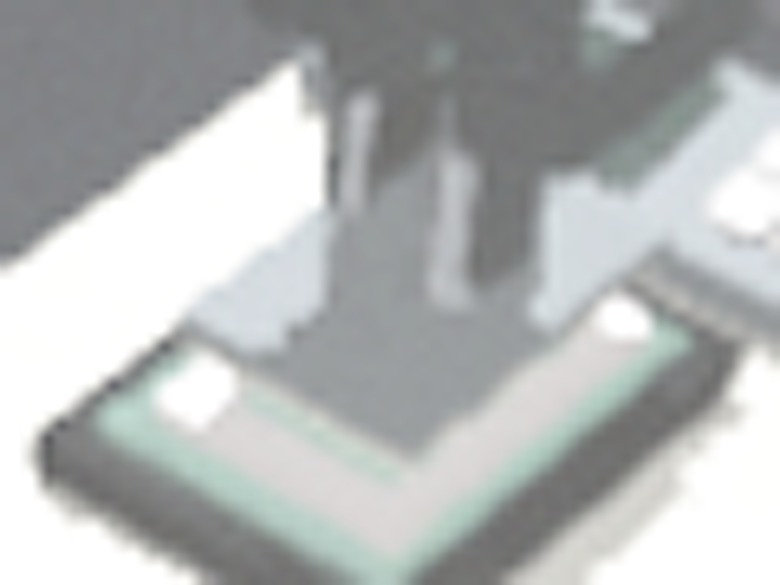

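Run:
```python
from ov import *
import pickle
o=ctrl.get_obs();t=o["tcp_pos"]
p=ctrl.read_camera("side");pickle.dump((p,o),open("p13.pkl","wb"));x0,y0,W,H,s=345,172,50,44,13
base=cv2.resize(cv2.cvtColor(p["color"],cv2.COLOR_RGB2BGR)[y0:y0+H,x0:x0+W],(W*s,H*s),interpolation=cv2.INTER_NEAREST)
im=base.copy();e=np.array([np.cos(.26),np.sin(.26)])
for sh,y,col in((4,11.5,(0,0,255)),):
  for dz in(-2.5,-12.5):box(p,im,t[:2]+sh*e,y,84,56,t[2]+dz,s,(x0,y0),col)
cv2.imwrite("pics/s13.png",im)
```

```text
(no output)
```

View pics/s13.png

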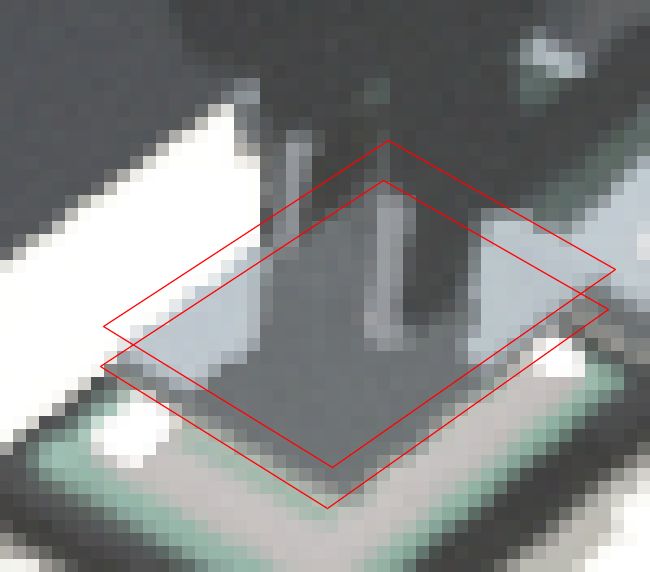

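>>> {"op": "apply_moves", "data": {
  "increments": [
    [0.9,-0.3,0,0.3,0],
    [0.9,-0.3,0,0.6,0],
    [0.9,-0.3,0,0.9,0],
    [0.9,-0.3,0,1.0,0],
    [0.9,-0.3,0,1.0,0],
    [0.9,-0.3,0,1.0,0]
  ]
}}

```text
t: 16.9
tcp_pos: [640.2, -53.6, 133.0]
eef_rot: [0.991, 0.131, -0.0, -0.0]
wrist_force: [0.3, 1.0, -1.6]
finger_gap: 13.0
```

>>> {"op": "apply_moves", "data": {
  "increments": [
    [0.9,0,0,0.1,0],
    [0.9,0,0,0.1,0],
    [0.9,0,0,0.1,0]
  ]
}}

```text
t: 17.15
tcp_pos: [640.2, -53.5, 132.1]
eef_rot: [0.991, 0.131, 0.0, -0.0]
wrist_force: [-0.3, 0.7, -1.5]
finger_gap: 12.7
```

```bash
python3 go.py 642.7 -52.5 131.5 15
python3 - <<'E'
from ov import *
o=ctrl.get_obs();t=o["tcp_pos"]
p=ctrl.read_camera("side");x0,y0,W,H,s=340,172,60,46,13
im=cv2.resize(cv2.cvtColor(p["color"],cv2.COLOR_RGB2BGR)[y0:y0+H,x0:x0+W],(W*s,H*s),interpolation=cv2.INTER_NEAREST)
box(p,im,(642.7,-52.5),15,84,56,119,s,(x0,y0),(255,0,0))
box(p,im,(642.7,-52.5),15,84,56,129,s,(x0,y0),(0,0,255))
cv2.imwrite("pics/s14.png",im)
E
```

```text
t 17.15 tcp [640.2 -53.5 132.1] yaw 15.1 tilt 0.0 gap 12.7 F [-0.3  0.7 -1.5] j [-0.14  0.59  1.34  0.    1.21  1.17]
shift [ 0.27 -0.03  0.06] turn 0.001
```

View pics/s14.png

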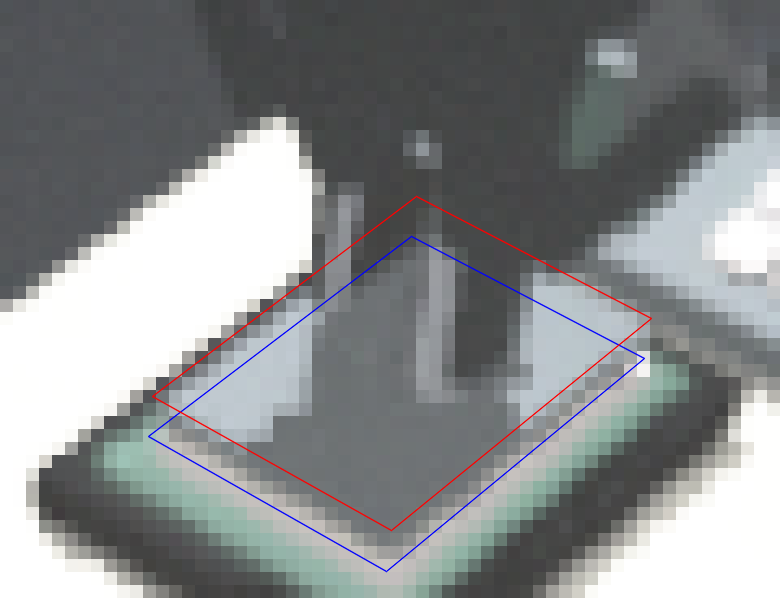

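>>> {"op": "apply_moves", "data": {
  "increments": [
    [0.9,0,0,0.05,0],
    [0.9,0,0,0.1,0],
    [0.9,0,0,0.1,0]
  ]
}}

```text
t: 17.45
tcp_pos: [640.3, -53.6, 131.8]
eef_rot: [0.991, 0.131, 0.0, 0.0]
wrist_force: [-3.4, 0.7, 4.4]
finger_gap: 12.9
```

>>> {"op": "apply_moves", "data": {
  "increments": [
    [0.9,0,0,0.05,0],
    [0.9,0,0,0.05,0],
    [0.9,0,0,0.05,0]
  ]
}}

```text
t: 17.7
tcp_pos: [640.3, -53.5, 131.7]
eef_rot: [0.991, 0.131, 0.0, 0.0]
wrist_force: [-6.2, -0.4, 8.0]
finger_gap: 12.8
```

>>> {"op": "apply_moves", "data": {
  "increments": [
    [0.9,0,0,-0.05,0],
    [0.9,0,0,-0.05,0],
    [0.8,0,0,-0.05,0],
    [0.7,0,0,-0.05,0],
    [0.6,0,0,-0.05,0],
    [0.6,0,0,-0.05,0],
    [0.6,0,0,-1,0],
    [0.6,0,0,-3,0]
  ]
}}

```text
t: 18.37
tcp_pos: [639.2, -53.4, 158.9]
eef_rot: [0.991, 0.131, -0.002, -0.001]
wrist_force: [-0.3, -0.0, -0.5]
finger_gap: 34.3
```

>>> {"op": "apply_moves", "data": {
  "increments": [
    [0.6,0,0,-4,0],
    [0.6,0,0,-6,0],
    [0.6,-4,0,-6,0],
    [0.6,-8,0,-6,0],
    [0.6,-12,0,-6,0],
    [0.6,-15,0,-6,0],
    [0.6,-15,0,-6,0],
    [0.6,-15,0,-6,0]
  ]
}}

```text
t: 19.03
tcp_pos: [495.0, -92.9, 221.9]
eef_rot: [0.991, 0.13, 0.001, 0.0]
wrist_force: [0.9, -0.1, 0.5]
finger_gap: 34.3
```

```bash
python3 go.py 492 -92.9 130 15
python3 - <<'E'
from ov import *
p=ctrl.read_camera("side");x0,y0,W,H,s=340,160,60,46,13
im=cv2.resize(cv2.cvtColor(p["color"],cv2.COLOR_RGB2BGR)[y0:y0+H,x0:x0+W],(W*s,H*s),interpolation=cv2.INTER_NEAREST)
box(p,im,(642.7,-52.5),15,84,56,119,s,(x0,y0),(255,0,0))
box(p,im,(642.7,-52.5),15,84,56,129,s,(x0,y0),(0,0,255))
box(p,im,(642.7,-52.5),15,50,14,151,s,(x0,y0),(0,0,255))
cv2.imwrite("pics/s15.png",im)
x0,y0,W,H,s=290,210,80,60,10
im=cv2.resize(cv2.cvtColor(p["color"],cv2.COLOR_RGB2BGR)[y0:y0+H,x0:x0+W],(W*s,H*s),interpolation=cv2.INTER_NEAREST)
box(p,im,(492,-92.9),15,28,22,76,s,(x0,y0),(0,0,255))
cv2.imwrite("pics/k15.png",im)
E
```

```text
t 19.03 tcp [495.  -92.9 221.9] yaw 15.0 tilt 0.11 gap 34.3 F [ 0.9 -0.1  0.5] j [-0.26  0.2   1.66  0.    1.27  1.05]
shift [-0.3  -0.09  9.19] turn -0.0
```

View pics/s15.png

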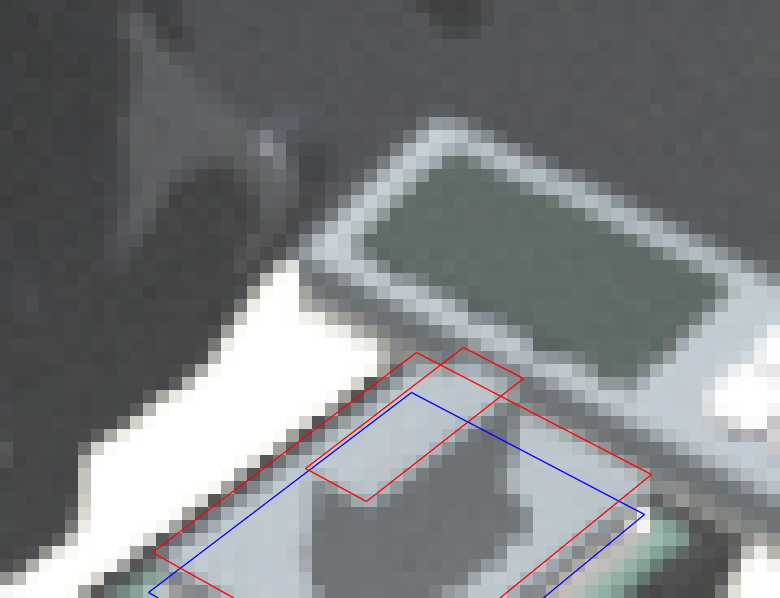

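View pics/k15.png

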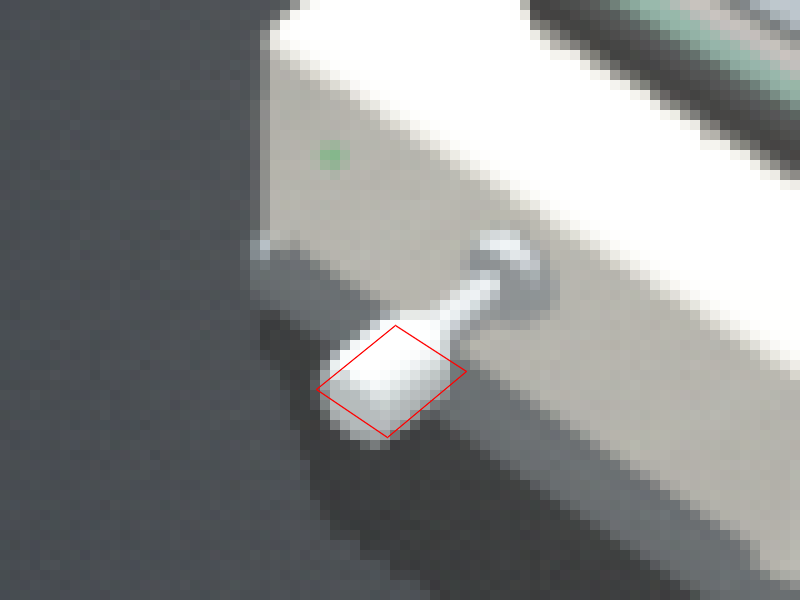

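The tile sits square on the frame, and the predicted knob position (492, -93, 76) matches the picture. Next I'll go down around the knob.

>>> {"op": "apply_moves", "data": {
  "increments": [
    [0.5,-0.3,-0.1,2,0],
    [0.5,-0.3,-0.1,5,0],
    [0.5,-0.3,-0.1,8,0],
    [0.5,-0.3,-0.1,10,0],
    [0.5,-0.3,-0.1,11,0],
    [0.5,-0.3,-0.1,11,0],
    [0.5,-0.3,-0.1,11,0]
  ]
}}

```text
t: 19.67
tcp_pos: [493.0, -92.2, 111.1]
eef_rot: [0.991, 0.131, 0.0, 0.0]
wrist_force: [-0.6, -0.1, 0.8]
finger_gap: 43.0
```

```bash
python3 go.py 492 -92.9 60 15
python3 - <<'E'
from ov import *
p=ctrl.read_camera("side");x0,y0,W,H,s=280,190,100,75,8
im=cv2.resize(cv2.cvtColor(p["color"],cv2.COLOR_RGB2BGR)[y0:y0+H,x0:x0+W],(W*s,H*s),interpolation=cv2.INTER_NEAREST)
cv2.imwrite("pics/k16.png",im)
E
```

```text
t 19.67 tcp [493.  -92.2 111.1] yaw 15.1 tilt 0.01 gap 43.0 F [-0.6 -0.1  0.8] j [-0.26  0.33  1.78  0.    1.03  1.05]
shift [-0.11  0.04  5.11] turn 0.001
```

View pics/k16.png

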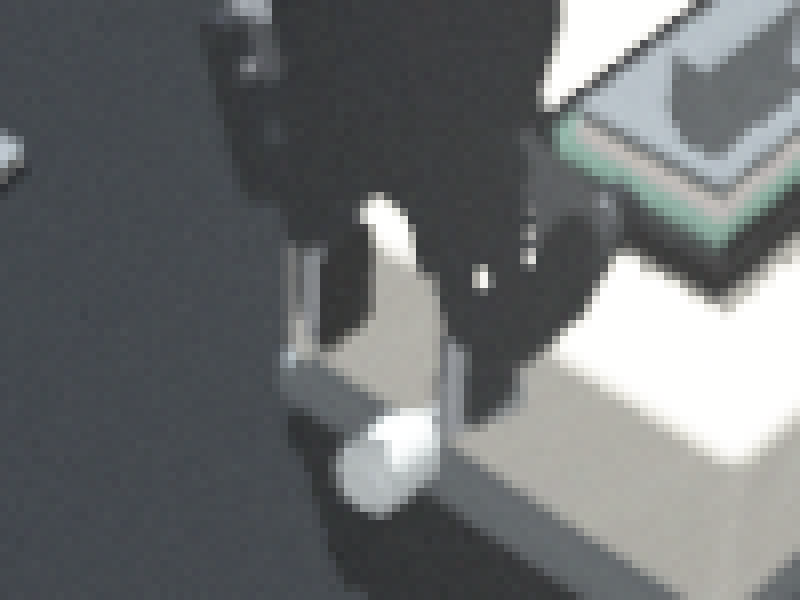

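>>> {"op": "apply_moves", "data": {
  "increments": [
    [0.5,-0.1,0,1.5,0],
    [0.5,-0.1,0,3,0],
    [0.5,-0.1,0,4.3,0],
    [0.5,-0.1,0,5,0],
    [0.5,-0.1,0,5,0],
    [0.5,-0.1,0,5,0]
  ]
}}

```text
t: 20.22
tcp_pos: [491.8, -92.7, 61.5]
eef_rot: [0.991, 0.131, 0.001, 0.0]
wrist_force: [-0.2, -0.5, 0.7]
finger_gap: 42.6
```

>>> {"op": "apply_moves", "data": {
  "increments": [
    [0.9,0,0,0,0],
    [0.9,0,0,0,0],
    [0.9,0,0,0,0],
    [0.9,0,0,0,0],
    [0.9,0,0,0,0],
    [0.9,0,0,0,0]
  ],
  "force": 70
}}

```text
t: 20.72
tcp_pos: [491.3, -90.8, 61.9]
eef_rot: [0.991, 0.131, 0.0, -0.001]
wrist_force: [-6.9, 18.3, 14.0]
finger_gap: 19.7
```

```bash
python3 go.py 492 -92.9 60 15
```

```text
t 20.72 tcp [491.3 -90.8  61.9] yaw 15.1 tilt 0.15 gap 19.7 F [-6.9 18.3 14. ] j [-0.26  0.41  1.82  0.    0.92  1.05]
shift [0.01 0.22 0.19] turn 0.001
```

>>> {"op": "apply_moves", "data": {
  "increments": [
    [0.9,0,-0.15,-0.1,0],
    [0.9,0,-0.25,-0.1,0],
    [0.9,0,-0.25,-0.1,0],
    [0.9,0,-0.25,-0.1,0]
  ]
}}

```text
t: 21.05
tcp_pos: [491.2, -90.6, 62.1]
eef_rot: [0.991, 0.131, 0.001, 0.001]
wrist_force: [4.4, -2.9, -4.8]
finger_gap: 19.4
```

```bash
python3 go.py 492 -92.9 60 15
```

```text
t 21.05 tcp [491.2 -90.6  62.1] yaw 15.0 tilt 0.12 gap 19.4 F [ 4.4 -2.9 -4.8] j [-0.26  0.4   1.82 -0.    0.92  1.05]
shift [0.01 0.24 0.21] turn 0.001
```

>>> {"op": "apply_moves", "data": {
  "increments": [
    [0.9,-0.4,0,0,0],
    [0.9,-0.9,0,0,0],
    [0.9,-1.4,0,0,0],
    [0.9,-1.9,0,0,0],
    [0.9,-2.4,0,0,0],
    [0.9,-2.8,0,0,0],
    [0.9,-3,0,0,0],
    [0.9,-3,0,0,0]
  ]
}}

```text
t: 21.72
tcp_pos: [462.4, -98.3, 62.2]
eef_rot: [0.991, 0.131, 0.001, 0.001]
wrist_force: [7.5, -1.8, -7.2]
finger_gap: 19.3
```

```bash
python3 go.py 452.6 -101 62 15
python3 - <<'E'
from ov import *
p=ctrl.read_camera("side");x0,y0,W,H,s=280,200,100,75,8
im=cv2.resize(cv2.cvtColor(p["color"],cv2.COLOR_RGB2BGR)[y0:y0+H,x0:x0+W],(W*s,H*s),interpolation=cv2.INTER_NEAREST)
cv2.imwrite("pics/k17.png",im)
E
```

```text
t 21.72 tcp [462.4 -98.3  62.2] yaw 15.0 tilt 0.17 gap 19.3 F [ 7.5 -1.8 -7.2] j [-0.29  0.35  1.89  0.    0.89  1.02]
shift [-1.01  0.    0.02] turn 0.0
```

View pics/k17.png

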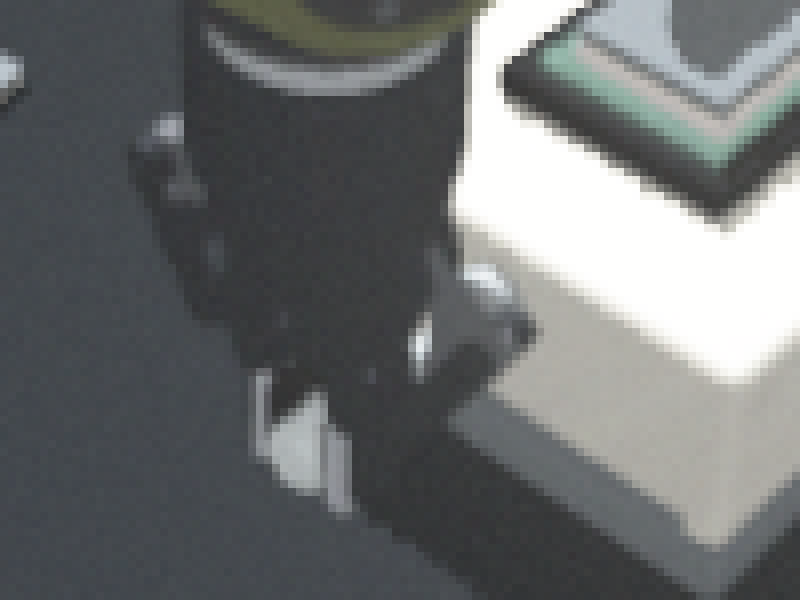

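>>> {"op": "apply_moves", "data": {
  "increments": [
    [0.9,-0.4,0,0,0],
    [0.9,-0.8,0,0,0],
    [0.9,-1.03,0,0,0],
    [0.9,-1.03,0,0,0],
    [0.9,-1.03,0,0,0],
    [0.9,-1.03,0,0,0],
    [0.9,-1.03,0,0,0],
    [0.9,-1.03,0,0,0]
  ]
}}

```text
t: 22.43
tcp_pos: [452.8, -100.9, 62.2]
eef_rot: [0.991, 0.131, 0.002, 0.001]
wrist_force: [9.2, -0.5, -8.1]
finger_gap: 19.2
```

```bash
python3 go.py 452.6 -101 62 15
python3 - <<'E'
from ov import *
for n in ("side","top"):
    p=ctrl.read_camera(n)
    k=[d for d in ctrl.tip_of("knob",p)]
    print(n,[(np.round(ray(p,d["point"],76)[0,:2],1),round(d["confidence"],2)) for d in k])
    a=np.radians(15);c=np.array([642.7,-52.5])-196*np.array([np.cos(a),np.sin(a)])
    x0,y0,W,H,s=(270,200,100,75,8) if n=="side" else (300,110,110,110,7)
    im=cv2.resize(cv2.cvtColor(p["color"],cv2.COLOR_RGB2BGR)[y0:y0+H,x0:x0+W],(W*s,H*s),interpolation=cv2.INTER_NEAREST)
    box(p,im,c,15,28,22,76,s,(x0,y0),(0,0,255))
    if n=="top": im=cv2.resize(im,(600,600))
    cv2.imwrite(f"pics/k18{n}.png",im)
print(c)
E
```

```text
t 22.43 tcp [ 452.8 -100.9   62.2] yaw 15.0 tilt 0.19 gap 19.2 F [ 9.2 -0.5 -8.1] j [-0.3   0.34  1.92  0.    0.88  1.01]
shift [-0.03  0.01  0.02] turn 0.001
side [(array([ 460. , -102.7]), 0.5)]
top []
[ 453.37853805 -103.22853284]
```

View pics/k18side.png

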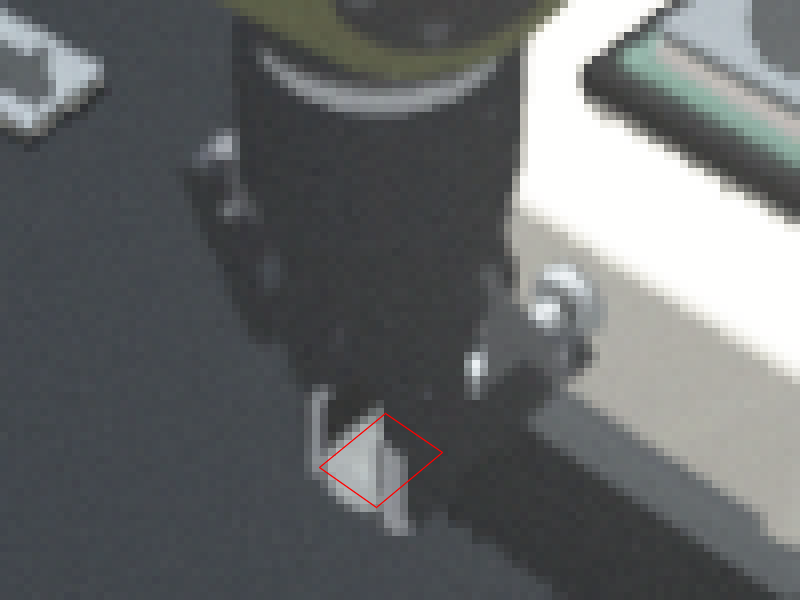

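View pics/k18top.png

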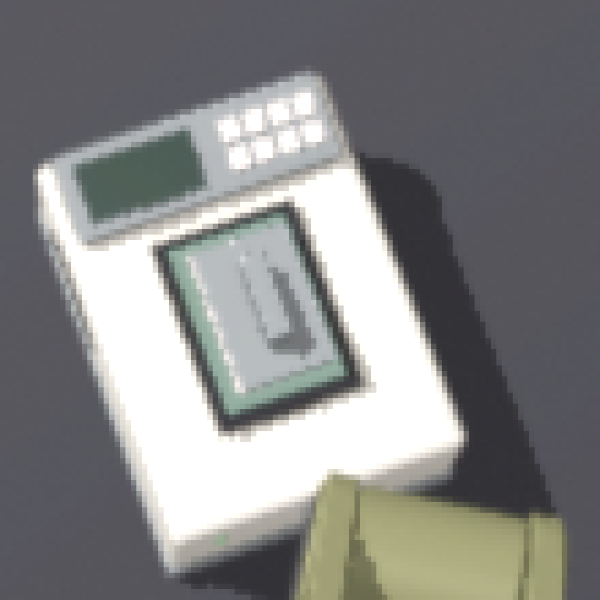

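Side view: the knob matches its predicted place at 40 mm, about (380,460) in the crop. The top view suggests the stack may be offset sideways, so I'll check that with overlays.

Run:
```python
from ov import *
from q import mom,comp
for n,(x0,y0,W,H,s) in (("top",(318,138,56,56,11)),("side",(335,165,75,60,10))):
    p=ctrl.read_camera(n)
    im=cv2.resize(cv2.cvtColor(p["color"],cv2.COLOR_RGB2BGR)[y0:y0+H,x0:x0+W],(W*s,H*s),interpolation=cv2.INTER_NEAREST)
    C=(642.7,-52.5)
    box(p,im,C,15,84,56,119,s,(x0,y0),(255,0,0));box(p,im,C,15,84,56,129,s,(x0,y0),(0,0,255));box(p,im,C,15,50,14,151,s,(x0,y0),(0,0,255));box(p,im,C,15,100,70,113,s,(x0,y0),(0,255,0))
    box(p,im,C,15,116,86,111,s,(x0,y0),(0,255,255))
    cv2.imwrite(f"pics/f_{n}.png",im)
    for d in ctrl.trace("tile_grip",p):
        r=rect(p,d["mask"],129)
        if d["mask"].sum()<1500: print(n,r,mom(p,d["mask"]*1.,129),d["confidence"])
    print(n,[np.round(ray(p,d["point"],140)[0],1) for d in ctrl.tip_of("tile_grip",p)])
```

```text
top ([457.8, 168.5, 59.1, 39.4], -75.9) (array([456.8, 168.4]), np.float64(-75.3)) 0.79
top ([404.1, 385.8, 106.5, 74.2], -52.4) (array([403.5, 386.3]), np.float64(-51.0)) 0.76
top ([643.0, -54.2, 86.1, 57.0], 14.3) (array([642. , -54.2]), np.float64(15.2)) 0.73
top [array([411.6, 387. , 140. ]), array([642.8, -61.5, 140. ]), array([457.8, 179.7, 140. ]), array([515.4, 439.5, 140. ])]
side ([369.8, 250.9, 103.5, 78.2], -52.7) (array([369.4, 248.8]), np.float64(-62.4)) 0.84
side ([639.7, -59.8, 93.1, 57.9], 14.6) (array([637.1, -60.5]), np.float64(20.9)) 0.79
side ([416.4, 46.8, 57.8, 40.3], -68.1) (array([416.9,  46.2]), np.float64(-73.5)) 0.46
side [array([644.1, -50.5, 140. ]), array([367.8, 245.6, 140. ]), array([411.2,  48.7, 140. ])]
```

View pics/f_top.png

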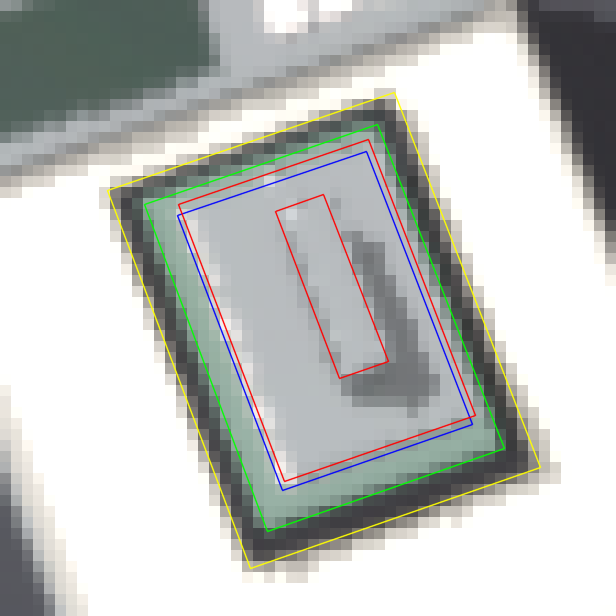

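View pics/f_side.png

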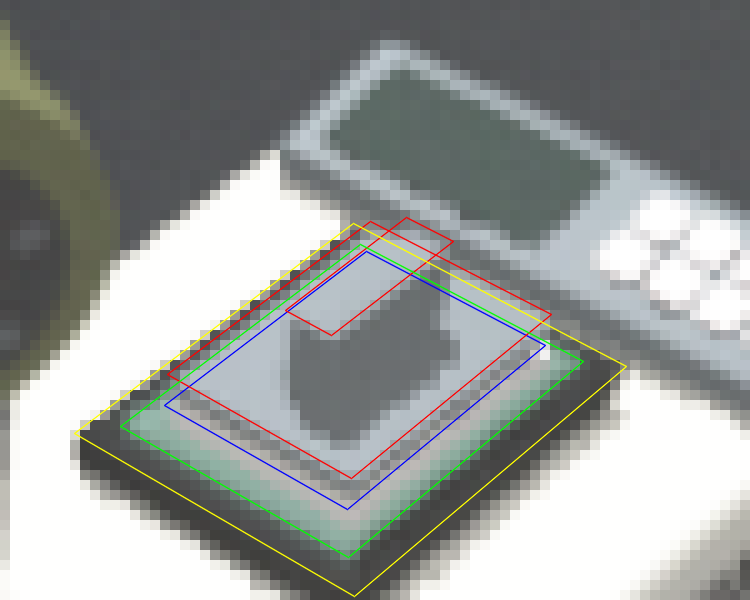

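Run:
```python
from cell import ctrl
o=ctrl.get_obs();print(o["t"],o["tcp_pos"],o["wrist_force"],o["finger_gap"]);print(ctrl.close_job())
```

```text
22.9333 [ 452.82812823 -100.89097332   62.18014883] [ 8.88091855 -0.9309439  -8.28476104] 19.495587260666028
the job is handed in; nothing more can be done
None
```

The frame and tile are in place on the glass, and I handed in the job at 22.9 s with the knob held at its mark. The hand-in reports no verdict, so the results below are my own measurements.

- **Spacer frame:** I set the largest frame flat on the glass. The side-camera overlay showed it centred over the port within about 1–2 mm and square.
- **Backing tile:** I set the middle-sized tile on the frame, face down with its grip up. The top camera puts its centre at (643, -54), against about (642.7, -52.5) for the port, with an angle of 14–15° against the meter's 15°. A thin strip of frame shows on one side, so the tile sits about 2–3 mm off-centre on the frame, inside the 8 mm allowed.
- **Shutter knob:** It is pulled out 39.7 mm by the arm's measured travel and held with a 70 N grip. The wrist reads about 9 N along the rod, which matches the spring force at the mark.

Some checks disagreed or could not be made:
- Before I set the tile down, the side view suggested it sat about 4–5 mm off along x in the grip. I moved the arm 3 mm to correct for this.
- The network's side view after placing differs from the top view by 3–8 mm, because that mask includes the raised grip. The overlays agree with the top view.
- The network's knob point in the last side view was about 7 mm off the measured travel, with the knob partly hidden. The overlay and the spring force both agree with the travel.
- The gripper hid the groove on the rod, so I did not see it directly.

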